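# Uncover the disc punch and strike it

### The arm

A 6-joint arm with a two-finger parallel gripper is mounted at the origin on the work surface. World frame = base frame: x ahead of the robot, y to its left, z up, the work surface at z = 0. Lengths are in m, angles in rad, forces in N, time in s.
With the tool pointing down it reaches from about 0.4 to 0.825 m from the base axis. Payload 7 kg.
Tool frame: the origin (TCP) lies between the finger pads; the fingertips stand bot.tcp_to_tips ahead of it and the grasp point (between the pads) lies 5 mm behind it (bot.tcp_to_tips is the distance from the TCP to the fingertips, in m); y points along the fingers, x is the direction in which the jaws open and shut, and the axes are right-handed (so a half turn about y gives the same grasp; the last joint's range is limited). The gripper opens to 85 mm and grips with 20 to 120 N. Pads are 22 mm wide; open, the fingers measure 114 mm over their backs; the gripper's body (76 mm by 85 mm) begins 54 mm behind the grasp point. The pads swing forward as they close: fully open they stand 13 mm farther back than shut.
Start: joints at [-0.949, 0.359, 0.012, 0, -1.224, -0.288], TCP at [0.221, -0.638, 0.245] pointing down, gripper open.
Joint ranges: [-3.07, 3.07], [-1.43, 2.12], [-1.02, 1.25], [-3.03, 1.67], [-3.05, -0], [-3.03, 3.03]. Speed limits (rad/s): [2.39, 2.39, 3.01, 3.14, 3.14, 3.14].

### API

Orientations are given as a unit quaternion [w, x, y, z].
In Python, from station import bot gives the robot as it stands.
- The arm moves only by the tool send_rows, never from a script. Its argument "plan" is a list of rows, each a list of 3 entries, a list of its own where there are three numbers: the shift along the tool's x, y, z in m, then the turn, a rotation vector about the tool's x, y, z in rad, then the opening, from 0 (shut) to 1 (fully open). A call has 1 to 8 rows; each row is the pose to reach, as a shift and turn from the pose commanded when the call began, along the tool's axes at that moment; what a row does not reach only later rows make up. A row lasts 1/12 s, in which the tool goes at most 41.7 mm and 7.16 degrees, less where a joint would pass 70% of its speed; a pose out of reach is approached as far as the arm can. A call with a gripper value outside its range is refused whole. The fingers move at their own pace and stop on an object; "force" is the grip in N (left out, the last holds). Time passes only in rows, so rows that repeat a pose let the fingers close. It gives the time, the measured TCP pose, the force and the opening at its end, in the units of the state.
- bot.observe(): the state, without advancing time (a new reading comes with each control period).
- bot.camera(name): name is "side" or "top"; returns a dict with "pixels" (420x560x3 uint8, blue, green, red), "depth" (420x560 float32, m along the optical axis (not along the pixel's ray), 0 where there is no reading), "fx", "fy", "cx", "cy" (pixels), "world_from_camera" (4x4, takes a point from camera to world coordinates). Camera axes: x right, y down, z forward; pixel columns grow to the right and rows downward; lengths in m; the calibration is good to about 2 mm. A picture is of the moment at which its call begins.
- bot.sign_off(): hands the job in, once; it reports no verdict.
The state is a dict: "time_s": time; "joints": joint angles; "joint_velocities": joint speeds; "joint_efforts": joint torques, N m; "tcp_pos": TCP position; "eef_rot": TCP orientation; "contact_force": force on the tool from outside, world axes, zero at the start; "ft_torque": the same for the moment, N m; "opening": finger opening in m.
Only numpy, scipy, OpenCV 4.12 (cv2) and the standard library are available. Lean on these libraries where they do the work, as an engineer would, in place of code of your own. Each camera call takes 0.05 s, during which the arm holds its last target.

### The job

Lift the grey cover off the disc punch by its red knob and set it down flat, right way up, in the white tray without dropping it. Then take the orange mallet from its wooden rest, strike the punch's brass plunger briskly all the way down with the mallet's head, and put the mallet back in its rest as it was, without dropping it. Do not press the plunger with the gripper, and leave the bottles, jar and beaker where they stand.

Things in the scene. Friction and masses are not known exactly. Their poses are not given: they have to be found in the camera images.
- punch: disc punch, fixed to the bench for the run but in a different place each time: blue base 150 (x) x 120 (y) x 30 high, origin at the centre of its underside, z up; a steel column of radius 28 rises from its middle to 70 above the bench, and the plunger comes out of the top of the column
- plunger (a joint): how far the sprung plunger is pressed down: 0 = up, 0.022 m = stop. The spring pushes back with about 4 N at the start and 10 N at the stop and returns the plunger when it is let go
- plunger_top (a point): centre of the top of the plunger's brass cap (radius 17, 12 thick), 105 above the bench when up, on the punch's vertical axis; hidden under the cover at the start
- cover: loose grey box-shaped cover, open below, 120 (x) x 100 (y) x 90 high, 4 wall, about 0.35 kg; origin at the centre of its open underside, z up. It starts standing on the punch's base (underside 30 above the bench) over column and plunger, and must be raised over 75 straight up before it can go sideways
- cover_knob (a point): middle of the red upright cylindrical knob on top of the cover: radius 16, 45 tall, from 90 to 135 above the cover's underside (the point lies 112.5 above it)
- tray: white tray with a low rim, fixed, in a different place each time: 200 (x) x 190 (y) outside, 14 high, 5 wall and 5 floor; origin at the centre of its underside, so the floor is 5 above it. Empty at the start
- rest: wooden mallet rest, fixed, in a different place each time: base 250 (x) x 90 (y) x 10 high, origin at the centre of its underside, z up. A fork at x = -70 (10 thick along x) with two uprights 30 apart, tops 70 above the bench, takes the mallet's handle, whose underside lies on the fork's bridge 33.5 above the bench
- rest_home (a point): point on top of the rest's base where the centre of the mallet's lower face stands: 80 along the rest's +x from its origin, 10 above the bench
- mallet: orange mallet, about 0.3 kg, standing on its lower striking face: head an upright cylinder of radius 26, 70 tall; origin at the centre of the lower face, z up along the head. A straight wooden handle of 22 x 22 square section runs from the head along the mallet's -x to 185 from the origin, its axis 35 above the lower face. At the start it stands on rest_home with its x along the rest's x and its handle in the fork
- mallet_grip (a point): point on the handle's axis 80 from the head's centre along -x (35 above the lower face), clear of the fork; a good place to grip, across the handle
- amber_bottle: bystander: amber glass bottle, radius 34, 175 tall, standing close beside the punch; origin at the centre of its underside
- amber_jar: bystander: amber glass jar, radius 33, 140 tall, standing close beside the punch; origin at the centre of its underside
- wash_bottle: bystander: white plastic bottle, radius 28, 150 tall, standing beside the mallet rest; origin at the centre of its underside
- beaker: bystander: white beaker, radius 32, 90 tall, standing beyond the tray; origin at the centre of its underside
Mind the look-alikes: they are no part of the job. What is shaped like the mallet but green or purple is not meant.

How it is judged:
On the way, in this order (a step that is already met when the one before it is completed fails the run):
1. the cover is lifted off and clear of the punch (horizontal distance between cover and punch above 0.12 m and height (world z) of cover above 0.04 m), for 0.05 s.
2. the cover stands flat, right way up and let go in the tray (x of cover in the frame of tray between -0.05 and 0.05 m and y of cover in the frame of tray between -0.05 and 0.05 m and z of cover in the frame of tray below 0.009 m and angle between cover's own z axis and vertical below 0.06 rad and linear speed of cover below 0.03 m/s and contact force between cover and the fingers below 0.1 N), for 0.2 s.
3. the mallet is lifted out of its rest (distance between mallet and rest_home above 0.06 m and contact force between mallet and the fingers above 1 N), for 0.05 s.
4. the mallet's head comes down on the plunger as a blow, not a slow press (over 0.05 m/s as it meets it) (horizontal distance between mallet and plunger_top below 0.04 m and z of mallet in the frame of plunger_top below 0.008 m and value of joint plunger below 0.012 m and linear speed of mallet above 0.05 m/s).
5. under the mallet the plunger goes down at least 17 of its 22 mm (value of joint plunger above 0.017 m and contact force between mallet and plunger above 0.5 N).
At the end, for the whole second after the job is handed in: Cover right way up (0.06 rad) on the tray floor (4 mm); mallet back in its rest: lower face within 15 mm of rest_home, upright (0.08 rad), along the rest (0.12 rad), handle on the fork side; both let go and at rest; plunger up again (under 3 mm) (all of step 2 and distance between mallet and rest_home below 0.015 m and angle between mallet's own z axis and vertical below 0.08 rad and angle between the x axis of mallet and the x axis of rest, either way round below 0.12 rad and x of mallet_grip in the frame of rest below 0.03 m and linear speed of mallet below 0.03 m/s and contact force between mallet and the fingers below 0.1 N and value of joint plunger below 0.003 m); the robot touches nothing.
It fails at once if the gripper or arm presses the plunger (contact force between any of the fingers, the arm and plunger above 1 N).
It fails at once if the cover is dropped (falls faster than 0.7 m/s out of the fingers) (linear speed of cover above 0.7 m/s and contact force between cover and the fingers below 0.1 N).
It fails at once if the mallet is dropped (falls faster than 0.7 m/s out of the fingers) (linear speed of mallet above 0.7 m/s and contact force between mallet and the fingers below 0.1 N).
It fails at once if a bottle, the jar or the beaker is moved more than 25 mm or tipped (distance of any of amber_bottle, amber_jar, wash_bottle, beaker from where it was at the start of the episode above 0.025 m or angle between any of amber_bottle, amber_jar, wash_bottle, beaker's own z axis and vertical above 0.25 rad).
It also fails if it takes over 69 s, if anything falls off the work surface, if the arm or the gripper's body presses on something with over 40 N, if the wrist force passes 120 N, or if a joint passes its speed limit or range.

## Working session

There is one attempt and no reset: what is moved stays moved. The work goes in short steps, Python scripts to look and compute and a tool call to move; the robot and the scene stay as the last step left them, time stands still between calls to the robot, and variables do not carry over. Pictures are saved under pics/ and viewed, and the job is handed in when it is done.

Besides the shell and the picture viewer there is one more tool, called as a command line: name --argument value ..., lists and objects as JSON in quotes. send_rows: Moves the arm, as the interface text tells. Its arguments: {"type":"object","properties":{"plan":{"type":"array"},"force":{"type":"number"}},"required":["plan"]}

```bash
mkdir -p pics; ls; python3 - <<'E'
from station import bot
import cv2,numpy as np
o=bot.observe()
print(o, bot.tcp_to_tips)
for n in("side","top"):
    c=bot.camera(n)
    cv2.imwrite(f"pics/{n}0.png",c["pixels"]); np.savez(f"{n}0.npz",**c)
    print(n,c["fx"],c["fy"],c["cx"],c["cy"]);print(np.round(c["world_from_camera"],4))
E
```

```text
pics
{'time_s': 0.0, 'joints': array([-9.48928433e-01,  3.59388504e-01,  1.10683533e-02, -3.51707766e-04,
       -1.22409608e+00, -2.88079488e-01]), 'joint_velocities': array([-0.00064492,  0.0009434 , -0.00087987,  0.00043159,  0.00157247,
        0.00039873]), 'joint_efforts': array([-6.34843818e-04, -5.83318555e+01,  2.93417859e+01,  6.93672135e+00,
       -6.04910034e-03,  3.14507588e-05]), 'tcp_pos': array([ 0.22096346, -0.63732832,  0.24436646]), 'eef_rot': array([-0.41053064,  0.40952303,  0.57638464, -0.57579183]), 'contact_force': array([0.46641486, 0.67729593, 0.18082836]), 'ft_torque': array([ 0.00592786, -0.010895  , -0.00248055]), 'opening': 0.08524512544883046} 0.014
side 434.33431868524593 434.33431868524593 283.8428136136194 215.3849540775938
[[-0.939  -0.2597  0.2253  0.2263]
 [-0.3438  0.6997 -0.6263  0.8162]
 [ 0.0049 -0.6655 -0.7463  1.1362]
 [ 0.      0.      0.      1.    ]]
top 541.3025448622678 541.3025448622678 277.80606352216535 199.6267048584581
[[-1.3500e-02 -9.8760e-01  1.5650e-01  2.4940e-01]
 [-9.9990e-01  1.3600e-02 -4.0000e-04 -4.8900e-02]
 [-1.8000e-03 -1.5650e-01 -9.8770e-01  1.8136e+00]
 [ 0.0000e+00  0.0000e+00  0.0000e+00  1.0000e+00]]
```

View pics/side0.png

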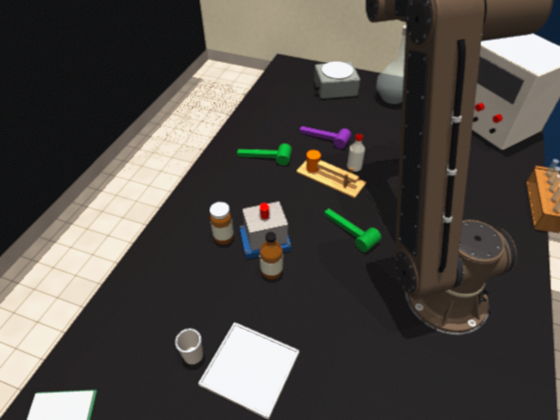

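View pics/top0.png

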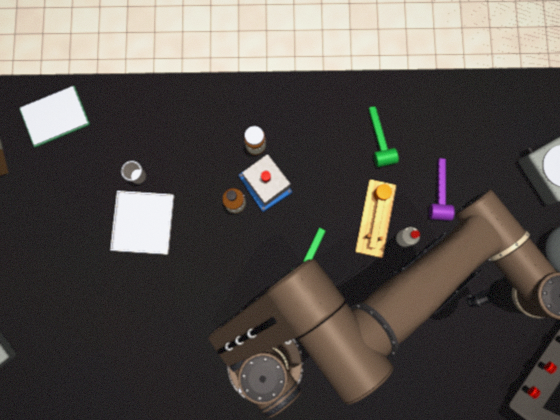

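The side view shows the cover with its red knob at (265,210), the tray at (250,368), and the orange mallet head at (313,160) in its wooden rest. In the top view these are at (266,177), (142,222) and (383,191).

Mallet candidates in the top view are orange (383,191), green (386,157), green (316,245) and purple (443,212). The orange one on the wooden rest is meant. I'll confirm it in a crop.

```bash
cat > h.py <<'E'
import numpy as np,cv2
def load(n): return dict(np.load(n+'.npz'))
def hsv(c): return cv2.cvtColor(c['pixels'],cv2.COLOR_BGR2HSV)
def ray(c,u,v):
    T=c['world_from_camera']; d=T[:3,:3]@np.array([(u-c['cx'])/c['fx'],(v-c['cy'])/c['fy'],1.]); return T[:3,3],d
def plane(c,u,v,z):
    o,d=ray(c,u,v); return o+d*(z-o[2])/d[2]
def tri(c1,p1,c2,p2):
    o1,d1=ray(c1,*p1);o2,d2=ray(c2,*p2)
    A=np.stack([d1,-d2],1);s=np.linalg.lstsq(A,o2-o1,rcond=None)[0]
    a=o1+s[0]*d1;b=o2+s[1]*d2;return (a+b)/2,np.linalg.norm(a-b)
def pts(c,m):
    v,u=np.nonzero(m&(c['depth']>0)); z=c['depth'][v,u]
    P=np.stack([(u-c['cx'])/c['fx']*z,(v-c['cy'])/c['fy']*z,z],1)
    T=c['world_from_camera'];return P@T[:3,:3].T+T[:3,3],u,v
def blob(m,box):
    x0,y0,x1,y1=box;k=np.zeros_like(m);k[y0:y1,x0:x1]=m[y0:y1,x0:x1]
    n,l,s,ce=cv2.connectedComponentsWithStats(k.astype(np.uint8)); 
    i=1+np.argmax(s[1:,4]);return l==i,ce[i],s[i]
E
python3 - <<'E'
from h import *
S,T=load('side0'),load('top0')
for n,c,b,b2 in(('top',T,(225,140,310,220),(345,150,430,270)),('side',S,(230,190,300,285),(285,130,385,205))):
    p=c['pixels']
    A=cv2.resize(p[b[1]:b[3],b[0]:b[2]],None,fx=5,fy=5,interpolation=cv2.INTER_NEAREST)
    B=cv2.resize(p[b2[1]:b2[3],b2[0]:b2[2]],None,fx=4,fy=4,interpolation=cv2.INTER_NEAREST)
    H=max(A.shape[0],B.shape[0]);f=lambda X:cv2.copyMakeBorder(X,0,H-X.shape[0],0,0,cv2.BORDER_CONSTANT)
    cv2.imwrite(f'pics/crop_{n}.png',np.hstack([f(A),f(B)]))
def red(c): h=hsv(c);return ((h[...,0]<6)|(h[...,0]>174))&(h[...,1]>180)&(h[...,2]>90)
for n,c,b in(('top',T,(225,140,310,220)),('side',S,(230,190,300,285))):
    m,ce,s=blob(red(c),b);P,u,v=pts(c,m);print(n,'knob',ce,s,P.mean(0),P.min(0),P.max(0))
def org(c): h=hsv(c);return (h[...,0]>=6)&(h[...,0]<17)&(h[...,1]>200)&(h[...,2]>120)
for n,c,b in(('top',T,(345,150,430,270)),('side',S,(285,130,385,205))):
    m,ce,s=blob(org(c),b);P,u,v=pts(c,m);print(n,'head',ce,s,P.mean(0),P.min(0),P.max(0))
E
```

```text
top knob [265.35384615 176.29230769] [262 172   8  10  65] [ 0.58461135 -0.01185657  0.16410499] [ 0.57198435 -0.02322996  0.14292269] [ 0.59863492 -0.00134916  0.17400013]
side knob [263.88793103 210.        ] [260 202   9  17 116] [ 0.58974464 -0.01184833  0.14899754] [ 0.57515379 -0.17518328 -0.00252036] [0.66719107 0.00751173 0.17146265]
top head [377.83333333 196.33333333] [376 194   5   5   6] [ 0.53105553 -0.37656935  0.07028098] [ 0.52472737 -0.3809748   0.06300247] [ 0.54014731 -0.37088011  0.08036258]
side head [312.50588235 161.82352941] [306 150  15  22 170] [ 0.54560034 -0.38524032  0.05140096] [ 0.52254777 -0.51982376 -0.00240275] [ 0.60220517 -0.36066676  0.08607396]
```

View pics/crop_top.png

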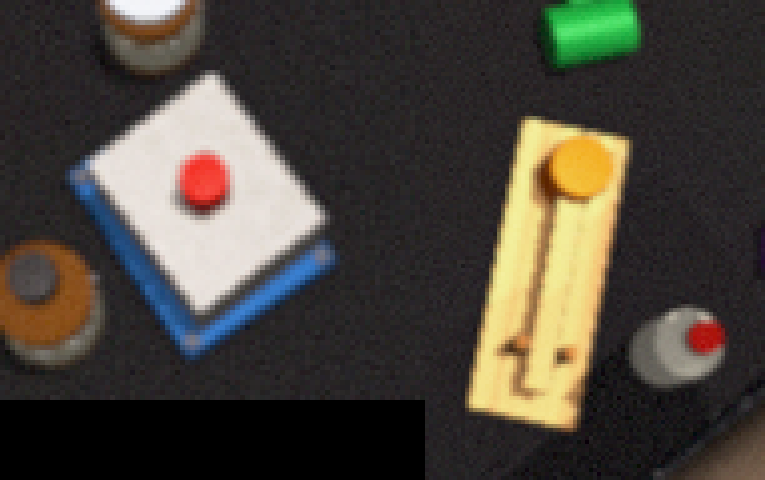

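View pics/crop_side.png

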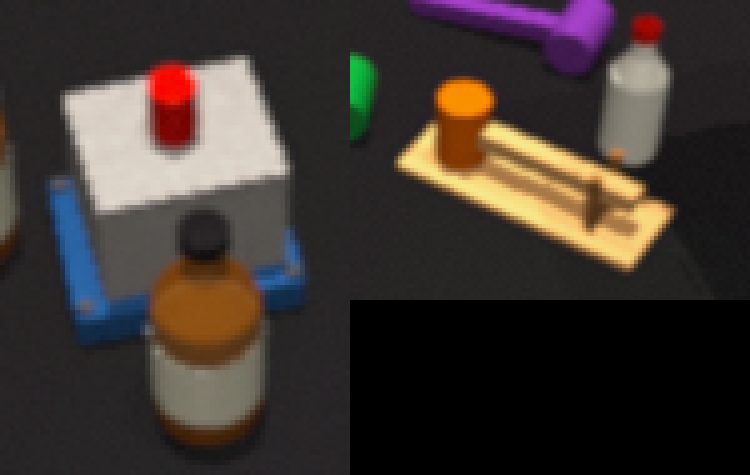

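The crops confirm the orange head on the wooden rest, with its handle in the fork at the lower end of the top view. The red knob is on the cover. Now I'll measure from both views.

```bash
python3 - <<'E'
from h import *
np.set_printoptions(precision=4,suppress=True)
S,T=load('side0'),load('top0')
def red(c,vm=90): h=hsv(c);return ((h[...,0]<6)|(h[...,0]>174))&(h[...,1]>180)&(h[...,2]>vm)
def rect(c,m,z):
    k=cv2.findContours(m.astype(np.uint8),cv2.RETR_EXTERNAL,cv2.CHAIN_APPROX_NONE)[0];k=max(k,key=cv2.contourArea)[:,0]
    P=np.array([plane(c,u,v,z)[:2] for u,v in k]);r=cv2.minAreaRect((P*1000).astype(np.float32));return r
# knob top face by brightness
for zt in (0.165,):
  for n,c,b in(('top',T,(225,140,310,220)),('side',S,(230,190,300,285))):
    h=hsv(c);m,ce,s=blob(red(c,225),b);print(n,'knobtop px',ce,s,plane(c,*ce,zt))
    if n=='top':pt=ce
    else: ps=ce
print('tri',tri(T,pt,S,ps))
def org(c,vm): h=hsv(c);return (h[...,0]>=6)&(h[...,0]<22)&(h[...,1]>215)&(h[...,2]>vm)
for n,c,b in(('top',T,(345,150,430,270)),('side',S,(285,130,385,205))):
    m,ce,s=blob(org(c,220),b);print(n,'headtop',ce,s,plane(c,*ce,.08))
    if n=='top':pt=ce
    else: ps=ce
print('tri',tri(T,pt,S,ps))
h=hsv(T)
m,ce,s=blob((h[...,1]<40)&(h[...,2]>150)|red(T),(225,150,310,215));print('covertop',ce,s)
for z in(.12,):print(rect(T,m,z))
P,u,v=pts(T,cv2.erode(m.astype(np.uint8),np.ones((5,5)))>0);print('cover top z',np.median(P[:,2]))
m,ce,s=blob((h[...,1]<60)&(h[...,2]>110),(100,180,185,265));print('tray',ce,s,rect(T,m,.014),cv2.minAreaRect(np.argwhere(m)[:,::-1].astype(np.float32)))
P,u,v=pts(T,m);print('tray z',np.percentile(P[:,2],[5,50,95]))
m,ce,s=blob((h[...,0]>8)&(h[...,0]<32)&(h[...,1]>60)&(h[...,2]>120),(345,165,400,265));print('rest',ce,s,rect(T,m,.01))
P,u,v=pts(T,m);print('rest z',np.percentile(P[:,2],[5,25,50,95]))
m,ce,s=blob((h[...,0]>95)&(h[...,0]<125)&(h[...,1]>120)&(h[...,2]>80),(225,140,310,220));print('blue',ce,s)
k=np.argwhere(m)[:,::-1]; P=np.array([plane(T,*q,.03)[:2] for q in k]);print(cv2.minAreaRect((P*1000).astype(np.float32)))
for n,px,z in(('jar',(254,134),.14),('bottle',(233,197),.175),('wash',(414,234),.15),('beaker',(133,170),.09)):print(n,plane(T,*px,z))
E
```

```text
top knobtop px [265.3846 175.4615] [262 172   8   8  52] [ 0.5871 -0.012   0.165 ]
side knobtop px [263.7872 206.5319] [260 204   9   6  47] [ 0.5894 -0.0114  0.165 ]
tri (array([ 0.5883, -0.0118,  0.1646]), np.float64(0.0023316880396351595))
top headtop [387.5 188.5] [387 187   2   4   4] [ 0.5557 -0.4068  0.08  ]
side headtop [313.1609 154.3333] [307 151  13   8  87] [ 0.5476 -0.3944  0.08  ]
tri (array([ 0.5549, -0.4099,  0.0666]), np.float64(0.006316781068251881))
covertop [265.8366 178.1804] [ 243  155   47   47 1059]
((588.5953979492188, -11.94073486328125), (120.67314147949219, 101.61154174804688), 36.36939239501953)
cover top z 0.12103833382854112
tray [141.622  222.0825] [ 110  190   64   65 3553] ((465.964111328125, 407.0837097167969), (195.50537109375, 204.94879150390625), 85.42809295654297) ((141.4562225341797, 221.94668579101562), (58.50382614135742, 62.40668487548828), 5.599339485168457)
tray z [-0.0013  0.007   0.0161]
rest [375.4912 218.1503] [ 356  179   40   78 2042] ((469.6622314453125, -376.7615966796875), (93.41378784179688, 253.90914916992188), 76.90116882324219)
rest z [0.003  0.009  0.0135 0.0812]
blue [263.5243 196.2071] [239 176  53  36 309]
((543.7432861328125, 6.3172149658203125), (182.8375244140625, 90.27501678466797), 72.13252258300781)
jar [0.7276 0.0236 0.14  ]
bottle [0.519  0.0878 0.175 ]
wash [ 0.4    -0.4675  0.15  ]
beaker [0.6265 0.4202 0.09  ]
```

```bash
python3 - <<'E'
from h import *
np.set_printoptions(precision=4,suppress=True)
S,T=load('side0'),load('top0')
h=hsv(T)
print(h[191,378:392].tolist()); print(h[200,370:392].tolist())
m,ce,s=blob((h[...,0]>=10)&(h[...,0]<22)&(h[...,1]>185)&(h[...,2]>190),(360,170,410,215));print('headtop top',ce,s,plane(T,*ce,.08))
hs=hsv(S)
m2,c2,s2=blob((hs[...,0]>=6)&(hs[...,0]<22)&(hs[...,1]>215)&(hs[...,2]>190),(285,130,385,205));print(c2,s2,plane(S,*c2,.08))
print(tri(T,ce,S,c2))
# rest edges: restrict to bottom and side edges by hough-ish line fits on the mask rows
w=(h[...,0]>8)&(h[...,0]<32)&(h[...,1]>60)&(h[...,2]>120)
L=[];R=[]
for v in range(190,250):
    u=np.nonzero(w[v,345:400])[0]+345
    L.append((u.min(),v));R.append((u.max(),v))
for E,sl in((L,slice(0,None)),(R,slice(15,None))):
    P=np.array([plane(T,u+(-.5 if E is L else .5),v,.01)[:2] for u,v in E[sl]]).astype(np.float32)
    l=cv2.fitLine(P,cv2.DIST_HUBER,0,.003,.01).ravel();print(np.degrees(np.arctan2(l[1],l[0])),l)
# depth-based handle points: z 0.05..0.075 
P,u,v=pts(T,w);k=(P[:,2]>.035)&(P[:,2]<.075);print(k.sum())
# rest from depth: end edges
# handle in side view
A=cv2.resize(T['pixels'][170:265,345:435],None,fx=6,fy=6,interpolation=cv2.INTER_CUBIC);cv2.imwrite('pics/rest_big.png',A)
E
```

```text
[[21, 198, 242], [21, 195, 244], [21, 205, 243], [21, 201, 243], [21, 195, 244], [21, 207, 242], [21, 203, 243], [21, 207, 243], [21, 210, 243], [20, 203, 244], [21, 212, 243], [20, 210, 243], [20, 212, 243], [19, 190, 243]]
[[26, 103, 244], [23, 116, 236], [18, 131, 220], [16, 139, 196], [16, 145, 174], [13, 158, 145], [14, 202, 110], [18, 136, 131], [23, 116, 203], [24, 110, 231], [21, 119, 220], [18, 132, 195], [19, 139, 184], [18, 139, 182], [17, 145, 167], [20, 135, 178], [25, 113, 225], [28, 95, 240], [28, 97, 242], [26, 104, 242], [24, 113, 243], [20, 124, 243]]
headtop top [383.8903 191.071 ] [377 184  15  15 155] [ 0.5474 -0.3947  0.08  ]
[313.0211 154.2737] [307 150  13   9  95] [ 0.5482 -0.3945  0.08  ]
(array([ 0.5478, -0.3946,  0.0799]), np.float64(0.000791285273938086))
-13.040725 [ 0.9742 -0.2256  0.4641 -0.3275]
-14.000883 [ 0.9703 -0.2419  0.4378 -0.417 ]
413
```

View pics/rest_big.png

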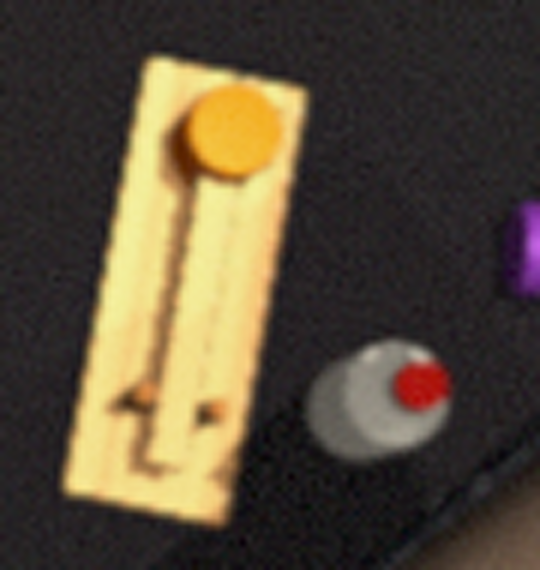

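```bash
cat >> h.py <<'E'
from scipy.spatial.transform import Rotation as Ro
def pose(bot):
    o=bot.observe();q=o['eef_rot'];return o['tcp_pos'],Ro.from_quat([q[1],q[2],q[3],q[0]]),o
def goal(bot,p,jaw):
    """tool-frame shift and turn to put TCP at p, approach(y) down, jaw x at heading jaw deg (mod 180)"""
    t,R,o=pose(bot);best=None
    for a in(jaw,jaw+180):
        x=np.array([np.cos(np.radians(a)),np.sin(np.radians(a)),0]);y=np.array([0,0,-1.]);z=np.cross(x,y)
        rv=(R.inv()*Ro.from_matrix(np.stack([x,y,z],1))).as_rotvec()
        if best is None or np.linalg.norm(rv)<np.linalg.norm(best):best=rv
    print('t',round(o['time_s'],2),'tcp',t.round(4),'shift',R.inv().apply(np.array(p)-t).round(4),'turn',best.round(4),'F',o['contact_force'].round(1),'op',round(o['opening'],4),'j',o['joints'].round(2))
    return best
E
python3 - <<'E'
from h import *
from station import bot
np.set_printoptions(precision=4,suppress=True)
t,R,o=pose(bot);print(R.as_matrix())
for j in (70,36.4,126.4,160): goal(bot,[.5883,-.0118,.25],j)
E
```

```text
[[-0.3275 -0.0006 -0.9449]
 [ 0.9449  0.0014 -0.3275]
 [ 0.0015 -1.      0.0001]]
t 0.1 tcp [ 0.221  -0.6374  0.2445] shift [ 0.4708 -0.0049 -0.5519] turn [-0.0007  0.6827  0.0014] F [ 0.4  0.4 -0.4] op 0.0851 j [-0.95  0.36  0.01 -0.   -1.22 -0.29]
t 0.1 tcp [ 0.221  -0.6374  0.2445] shift [ 0.4708 -0.0049 -0.5519] turn [-0.0011  1.2691  0.0012] F [ 0.4  0.4 -0.4] op 0.0851 j [-0.95  0.36  0.01 -0.   -1.22 -0.29]
t 0.1 tcp [ 0.221  -0.6374  0.2445] shift [ 0.4708 -0.0049 -0.5519] turn [ 0.0001 -0.3017  0.0015] F [ 0.4  0.4 -0.4] op 0.0851 j [-0.95  0.36  0.01 -0.   -1.22 -0.29]
t 0.1 tcp [ 0.221  -0.6374  0.2445] shift [ 0.4708 -0.0049 -0.5519] turn [ 0.0005 -0.8881  0.0015] F [ 0.4  0.4 -0.4] op 0.0851 j [-0.95  0.36  0.01 -0.   -1.22 -0.29]
```

send_rows --plan '[[[0.02,0,-0.02],[0,0.1,0],1],[[0.47,-0.005,-0.552],[0,0.683,0],1],[[0.47,-0.005,-0.552],[0,0.683,0],1],[[0.47,-0.005,-0.552],[0,0.683,0],1],[[0.47,-0.005,-0.552],[0,0.683,0],1],[[0.47,-0.005,-0.552],[0,0.683,0],1],[[0.47,-0.005,-0.552],[0,0.683,0],1],[[0.47,-0.005,-0.552],[0,0.683,0],1]]' --force 100

```text
time_s: 0.77
tcp_pos: [0.377, -0.3694, 0.2472]
eef_rot: [0.58, -0.579, -0.405, 0.405]
contact_force: [1.0, -1.4, 0.1]
opening: 0.0853
```

```bash
python3 -c "
from h import *
from station import bot
goal(bot,[.5883,-.0118,.25],70)"
```

```text
t 0.77 tcp [ 0.377  -0.3694  0.2472] shift [ 0.4085 -0.0027 -0.0756] turn [-0.0003 -0.0016  0.0002] F [ 1.  -1.4  0.1] op 0.0853 j [-0.4   0.11 -0.31 -0.   -1.15 -1.52]
```

send_rows --plan '[[[0.4085,-0.003,-0.0756],[0,0,0],1],[[0.4085,-0.003,-0.0756],[0,0,0],1],[[0.4085,-0.003,-0.0756],[0,0,0],1],[[0.4085,-0.003,-0.0756],[0,0,0],1],[[0.4085,-0.003,-0.0756],[0,0,0],1],[[0.4085,-0.003,-0.0756],[0,0,0],1],[[0.4085,-0.003,-0.0756],[0,0,0],1],[[0.4085,-0.003,-0.0756],[0,0,0],1]]'

```text
time_s: 1.43
tcp_pos: [0.5462, -0.082, 0.2498]
eef_rot: [0.579, -0.579, -0.406, 0.406]
contact_force: [0.9, -1.4, 0.1]
opening: 0.0849
```

```bash
python3 -c "
from h import *
from station import bot
goal(bot,[.5883,-.0118,.25],70)"
```

```text
t 1.43 tcp [ 0.5462 -0.082   0.2498] shift [ 0.0803 -0.0002 -0.0156] turn [-0.0001  0.0001  0.0001] F [ 0.9 -1.4  0.1] op 0.0849 j [ 0.21  0.15 -0.25 -0.   -1.16 -2.13]
```

send_rows --plan '[[[0.0803,0,-0.0156],[0,0,0],1],[[0.0803,0,-0.0156],[0,0,0],1],[[0.0803,0,-0.0156],[0,0,0],1],[[0.0803,0,-0.0156],[0,0,0],1]]'

```text
time_s: 1.77
tcp_pos: [0.5884, -0.0119, 0.2486]
eef_rot: [0.579, -0.578, -0.406, 0.407]
contact_force: [-0.7, -0.4, -0.2]
opening: 0.0856
```

```bash
python3 - <<'E'
from h import *
from station import bot
goal(bot,[.5883,-.0118,.143],70)
for n in("side","top"):
    c=bot.camera(n); np.savez(f"{n}1.npz",**c)
    cv2.imwrite(f"pics/{n}1.png",c["pixels"])
E
```

```text
t 1.77 tcp [ 0.5884 -0.0119  0.2486] shift [ 0.0002  0.1056 -0.    ] turn [-0.0016  0.0028 -0.0009] F [-0.7 -0.4 -0.2] op 0.0856 j [ 0.31  0.22 -0.18 -0.   -1.18 -2.23]
```

View pics/side1.png

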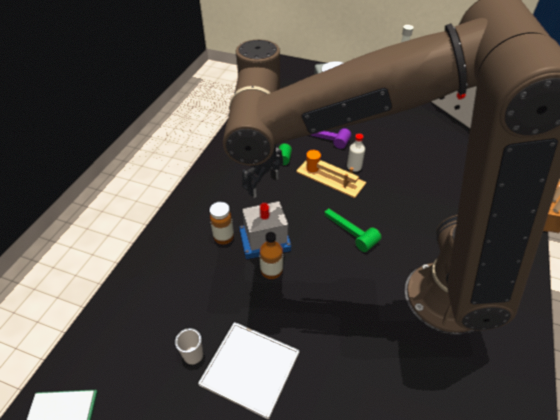

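The open gripper hangs over the knob, with its fingers near (262,180) above the knob at (265,210). I'll descend and close.

send_rows --plan '[[[0,0.03,0],[0,0,0],1],[[0,0.06,0],[0,0,0],1],[[0,0.085,0],[0,0,0],1],[[0,0.1,0],[0,0,0],1],[[0,0.1055,0],[0,0,0],1],[[0,0.1055,0],[0,0,0],0.3],[[0,0.1055,0],[0,0,0],0],[[0,0.1055,0],[0,0,0],0]]' --force 80

```text
time_s: 2.53
tcp_pos: [0.5887, -0.0142, 0.1459]
eef_rot: [-0.579, 0.58, 0.406, -0.405]
contact_force: [-0.7, 0.3, 0.2]
opening: 0.052
```

send_rows --plan '[[[0,0,0],[0,0,0],0],[[0,0,0],[0,0,0],0],[[0,0,0],[0,0,0],0],[[0,0,0],[0,0,0],0],[[0,0,0],[0,0,0],0]]'

```text
time_s: 2.95
tcp_pos: [0.589, -0.0137, 0.1456]
eef_rot: [-0.579, 0.58, 0.407, -0.405]
contact_force: [0.5, 1.6, 5.3]
opening: 0.0302
```

send_rows --plan '[[[0,-0.01,0],[0,0,0],0],[[0,-0.03,0],[0,0,0],0],[[0,-0.055,0],[0,0,0],0],[[0,-0.085,0],[0,0,0],0],[[0,-0.115,0],[0,0,0],0],[[0,-0.145,0],[0,0,0],0],[[0,-0.165,0],[0,0,0],0],[[0,-0.18,0],[0,0,0],0]]'

```text
time_s: 3.62
tcp_pos: [0.5876, -0.014, 0.3269]
eef_rot: [-0.579, 0.579, 0.406, -0.405]
contact_force: [0.0, 0.2, -3.5]
opening: 0.0303
```

```bash
python3 - <<'E'
from h import *
from station import bot
goal(bot,[.4660,.407,.33],70)
goal(bot,[.4660,.407,.33],70+49)
c=bot.camera("side");cv2.imwrite(f"pics/side2.png",c["pixels"][100:400,100:500])
E
```

```text
t 3.62 tcp [ 0.5876 -0.014   0.3269] shift [ 0.354  -0.003   0.2583] turn [ 0.0011 -0.0001  0.001 ] F [ 0.   0.2 -3.5] op 0.0303 j [ 0.31  0.17 -0.06 -0.   -1.34 -2.23]
t 3.62 tcp [ 0.5876 -0.014   0.3269] shift [ 0.354  -0.003   0.2583] turn [ 1.500e-03 -8.553e-01  4.000e-04] F [ 0.   0.2 -3.5] op 0.0303 j [ 0.31  0.17 -0.06 -0.   -1.34 -2.23]
```

View pics/side2.png

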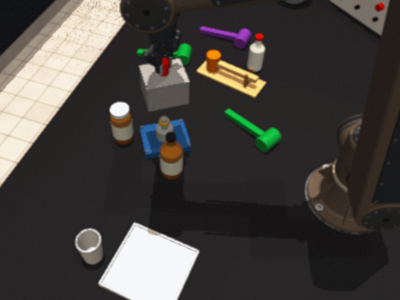

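The cover hangs level from the knob and is clear of the punch, whose plunger is now visible at crop (165,125). Moving to the tray.

send_rows --plan '[[[0.01,0,0.007],[0,0,0],0],[[0.03,0,0.022],[0,-0.05,0],0],[[0.055,0,0.04],[0,-0.12,0],0],[[0.08,0,0.058],[0,-0.2,0],0],[[0.105,0,0.077],[0,-0.28,0],0],[[0.13,0,0.095],[0,-0.36,0],0],[[0.155,0,0.113],[0,-0.44,0],0],[[0.177,0,0.129],[0,-0.5,0],0]]'

```text
time_s: 4.33
tcp_pos: [0.5253, 0.1982, 0.3226]
eef_rot: [0.46, -0.459, -0.536, 0.538]
contact_force: [0.2, -0.0, -3.7]
opening: 0.0301
```

```bash
python3 - <<'E'
from h import *
from station import bot
goal(bot,[.4660,.407,.33],70+49)
E
```

```text
t 4.33 tcp [0.5253 0.1982 0.3226] shift [ 0.2155 -0.0075  0.0263] turn [-0.003  -0.3508  0.    ] F [ 0.2 -0.  -3.7] op 0.0301 j [ 0.71  0.13 -0.11 -0.   -1.33 -2.12]
```

send_rows --plan '[[[0.03,0,0.003],[0,-0.05,0],0],[[0.06,0,0.007],[0,-0.1,0],0],[[0.09,0,0.011],[0,-0.15,0],0],[[0.12,0,0.015],[0,-0.2,0],0],[[0.15,0,0.018],[0,-0.25,0],0],[[0.18,0,0.022],[0,-0.3,0],0],[[0.205,0,0.025],[0,-0.35,0],0],[[0.2155,0,0.0263],[0,-0.351,0],0]]'

```text
time_s: 5.0
tcp_pos: [0.4667, 0.4082, 0.3218]
eef_rot: [0.359, -0.358, -0.608, 0.61]
contact_force: [0.7, -0.6, -2.4]
opening: 0.0307
```

send_rows --plan '[[[0,0,0],[0,0,0],0],[[0,0,0],[0,0,0],0],[[0,0,0],[0,0,0],0]]'

```text
time_s: 5.25
tcp_pos: [0.4685, 0.4048, 0.3234]
eef_rot: [0.361, -0.36, -0.608, 0.609]
contact_force: [0.3, -0.3, -2.8]
opening: 0.0304
```

```bash
python3 - <<'E'
from h import *
from station import bot
goal(bot,[.4660,.407,.12],70+49)
for n in("side","top"):
    c=bot.camera(n); np.savez(f"{n}3.npz",**c)
    cv2.imwrite(f"pics/{n}3.png",c["pixels"])
E
```

```text
t 5.25 tcp [0.4685 0.4048 0.3234] shift [0.0033 0.2034 0.0008] turn [-0.0017 -0.0051 -0.0007] F [ 0.3 -0.3 -2.8] op 0.0304 j [ 1.03  0.23  0.01 -0.   -1.35 -2.1 ]
```

View pics/side3.png

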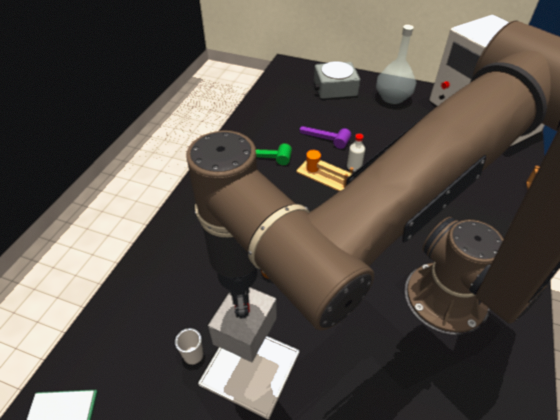

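View pics/top3.png

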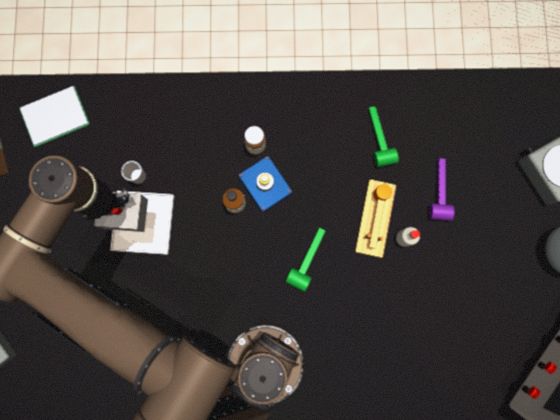

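The cover is held level above the tray. Side view: cover at (243,320), tray at (250,370). Now lowering.

send_rows --plan '[[[0,0.015,0],[0,-0.005,0],0],[[0.003,0.045,0.001],[0,-0.005,0],0],[[0.003,0.08,0.001],[0,-0.005,0],0],[[0.003,0.115,0.001],[0,-0.005,0],0],[[0.003,0.145,0.001],[0,-0.005,0],0],[[0.003,0.17,0.001],[0,-0.005,0],0],[[0.003,0.185,0.001],[0,-0.005,0],0],[[0.003,0.19,0.001],[0,-0.005,0],0]]'

```text
time_s: 6.02
tcp_pos: [0.4659, 0.4055, 0.1314]
eef_rot: [0.36, -0.359, -0.607, 0.611]
contact_force: [-0.2, -0.8, -3.1]
opening: 0.0299
```

send_rows --plan '[[[0,0.003,0],[0,0,0],0],[[0,0.006,0],[0,0,0],0],[[0,0.008,0],[0,0,0],0],[[0,0.008,0],[0,0,0],0],[[0,0.008,0],[0,0,0],0]]'

```text
time_s: 6.43
tcp_pos: [0.4669, 0.4081, 0.1272]
eef_rot: [-0.359, 0.359, 0.61, -0.609]
contact_force: [-0.5, -0.0, -2.4]
opening: 0.0304
```

```bash
python3 - <<'E'
from h import *
from station import bot
goal(bot,[.4660,.407,.1205],70+49)
for n in("side",):
    c=bot.camera(n); np.savez(f"{n}4.npz",**c)
    cv2.imwrite(f"pics/{n}4.png",cv2.resize(c["pixels"][270:420,150:330],None,fx=4,fy=4))
E
```

```text
t 6.43 tcp [0.4669 0.4081 0.1272] shift [-0.0005  0.0067  0.0013] turn [0.0013 0.0007 0.0007] F [-0.5 -0.  -2.4] op 0.0304 j [ 1.03  0.37 -0.27  0.   -0.94 -2.1 ]
```

View pics/side4.png

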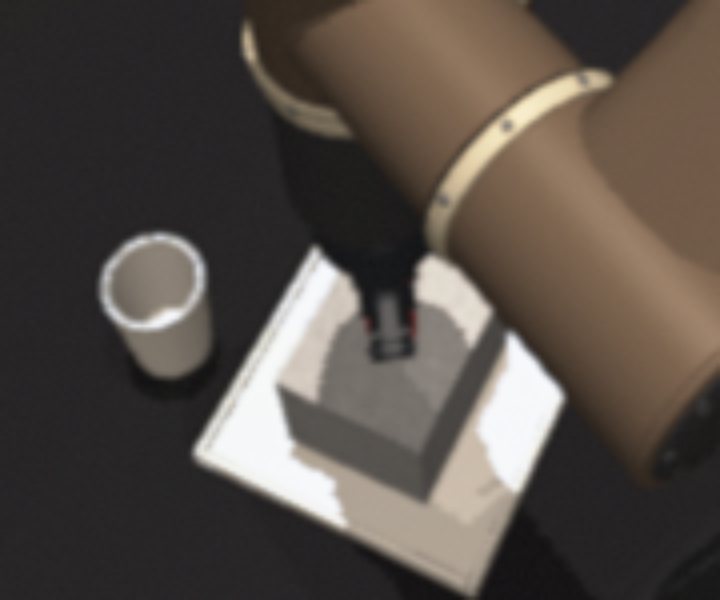

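The cover is inside the tray's rim, square to it, and still a few mm up because its weight is still on the wrist. I'll lower it gently.

send_rows --plan '[[[0,0.002,0],[0,0,0],0],[[0,0.003,0],[0,0,0],0],[[0,0.004,0],[0,0,0],0],[[0,0.004,0],[0,0,0],0],[[0,0.004,0],[0,0,0],0]]'

```text
time_s: 6.9
tcp_pos: [0.4665, 0.4077, 0.1222]
eef_rot: [0.359, -0.359, -0.609, 0.609]
contact_force: [-0.5, -0.1, -2.0]
opening: 0.0301
```

send_rows --plan '[[[0,0.001,0],[0,0,0],0],[[0,0.002,0],[0,0,0],0],[[0,0.002,0],[0,0,0],0],[[0,0.002,0],[0,0,0],0]]'

```text
time_s: 7.23
tcp_pos: [0.4667, 0.408, 0.1207]
eef_rot: [-0.359, 0.359, 0.61, -0.609]
contact_force: [-1.4, 0.6, 1.3]
opening: 0.0302
```

send_rows --plan '[[[0,0.001,0],[0,0,0],0],[[0,0.001,0],[0,0,0],0],[[0,0.001,0],[0,0,0],0]]'

```text
time_s: 7.48
tcp_pos: [0.4668, 0.4082, 0.1207]
eef_rot: [-0.358, 0.359, 0.61, -0.609]
contact_force: [-5.0, -1.1, 8.3]
opening: 0.0302
```

Firmly on the floor. Opening gently.

send_rows --plan '[[[0,0,0],[0,0,0],0.45],[[0,0,0],[0,0,0],0.6],[[0,0,0],[0,0,0],1],[[0,0,0],[0,0,0],1],[[0,0,0],[0,0,0],1],[[0,0,0],[0,0,0],1],[[0,0,0],[0,0,0],1],[[0,0,0],[0,0,0],1]]'

```text
time_s: 8.15
tcp_pos: [0.4666, 0.4077, 0.1192]
eef_rot: [0.359, -0.359, -0.609, 0.609]
contact_force: [0.5, -0.1, 0.4]
opening: 0.0857
```

send_rows --plan '[[[0,-0.01,0],[0,0,0],1],[[0,-0.03,0],[0,0,0],1],[[0,-0.06,0],[0,0,0],1],[[0,-0.1,0],[0,0,0],1],[[0,-0.14,0],[0,0,0],1],[[0,-0.17,0],[0,0,0],1],[[0,-0.18,0],[0,0,0],1],[[0,-0.18,0],[0,0,0],1]]'

```text
time_s: 8.82
tcp_pos: [0.4675, 0.4087, 0.3041]
eef_rot: [-0.358, 0.359, 0.612, -0.607]
contact_force: [-0.0, 0.8, -0.7]
opening: 0.0857
```

```bash
python3 - <<'E'
from h import *
from station import bot
np.set_printoptions(precision=4,suppress=True)
a=np.radians(-13.1)
goal(bot,[.4699,-.3765,.25],76.9)
for n in("side","top"):
    c=bot.camera(n); np.savez(f"{n}5.npz",**c)
    cv2.imwrite(f"pics/{n}5.png",c["pixels"])
T=load('top3');S=load('side3')
A=cv2.resize(T['pixels'][145:220,225:310],None,fx=5,fy=5,interpolation=cv2.INTER_NEAREST)
S2=load('side5');B=cv2.resize(load('side0')['pixels'][:1,:1],(1,1))
C=cv2.resize(S2['pixels'][190:285,200:310],None,fx=4,fy=4,interpolation=cv2.INTER_NEAREST)
H=max(len(A),len(C));f=lambda X:cv2.copyMakeBorder(X,0,H-X.shape[0],0,0,cv2.BORDER_CONSTANT)
cv2.imwrite('pics/pl.png',np.hstack([f(A),f(C)]))
E
```

```text
t 8.82 tcp [0.4675 0.4087 0.3041] shift [-0.6877  0.0497  0.3795] turn [0.0053 0.7357 0.0051] F [-0.   0.8 -0.7] op 0.0857 j [ 1.03  0.24 -0.03  0.   -1.3  -2.1 ]
```

View pics/side5.png

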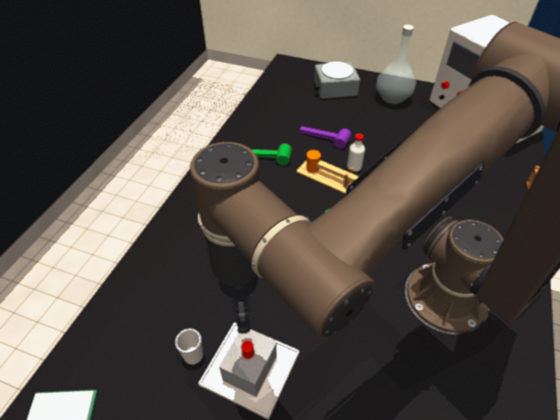

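View pics/pl.png

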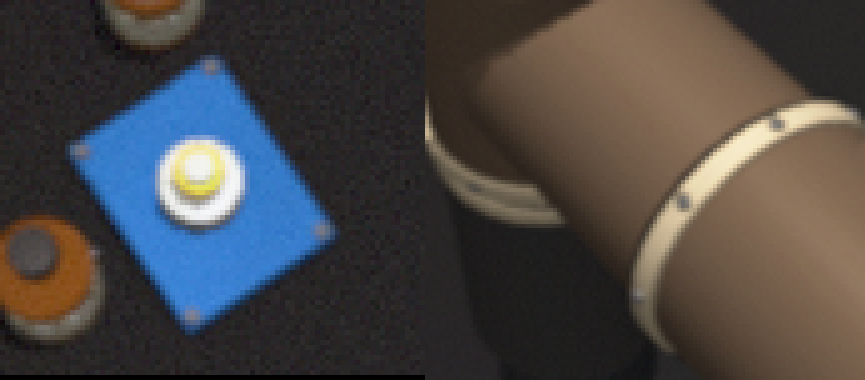

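The cover stands upright in the tray, with its knob at (247,348). The brass cap is at top-view pixel (264.5,179). Next, the mallet.

send_rows --plan '[[[-0.02,0,0.01],[0,0.05,0],1],[[-0.688,0.01,0.38],[0,0.736,0],1],[[-0.688,0.01,0.38],[0,0.736,0],1],[[-0.688,0.01,0.38],[0,0.736,0],1],[[-0.688,0.01,0.38],[0,0.736,0],1],[[-0.688,0.01,0.38],[0,0.736,0],1],[[-0.688,0.01,0.38],[0,0.736,0],1],[[-0.688,0.01,0.38],[0,0.736,0],1]]'

```text
time_s: 9.58
tcp_pos: [0.4665, 0.0916, 0.294]
eef_rot: [0.555, -0.555, -0.438, 0.439]
contact_force: [0.8, 0.3, -0.5]
opening: 0.0854
```

```bash
python3 - <<'E'
from h import *
from station import bot
goal(bot,[.4699,-.3765,.25],76.9)
E
```

```text
t 9.58 tcp [0.4665 0.0916 0.294 ] shift [-0.4546  0.0445 -0.1115] turn [-0.002  -0.0044 -0.0017] F [ 0.8  0.3 -0.5] op 0.0854 j [ 0.61 -0.01 -0.33 -0.   -1.25 -2.41]
```

send_rows --plan '[[[-0.455,0.04,-0.1115],[0,0,0],1],[[-0.455,0.04,-0.1115],[0,0,0],1],[[-0.455,0.04,-0.1115],[0,0,0],1],[[-0.455,0.04,-0.1115],[0,0,0],1],[[-0.455,0.04,-0.1115],[0,0,0],1],[[-0.455,0.04,-0.1115],[0,0,0],1],[[-0.455,0.04,-0.1115],[0,0,0],1],[[-0.455,0.04,-0.1115],[0,0,0],1]]'

```text
time_s: 10.25
tcp_pos: [0.4702, -0.2402, 0.2654]
eef_rot: [0.555, -0.553, -0.439, 0.44]
contact_force: [1.8, 0.0, -0.1]
opening: 0.0854
```

```bash
python3 - <<'E'
from h import *
from station import bot
np.set_printoptions(precision=4,suppress=True)
goal(bot,[.4699,-.3765,.25],76.9)
S,T=load('side5'),load('top5')
for n in("side","top"):
    c=bot.camera(n); np.savez(f"{n}6.npz",**c)
    cv2.imwrite(f"pics/{n}6.png",c["pixels"])
E
```

```text
t 10.25 tcp [ 0.4702 -0.2402  0.2654] shift [-0.1328  0.0153 -0.0307] turn [-0.0026 -0.0006  0.0001] F [ 1.8  0.  -0.1] op 0.0854 j [-0.1   0.1  -0.28 -0.   -1.19 -1.7 ]
```

View pics/side6.png

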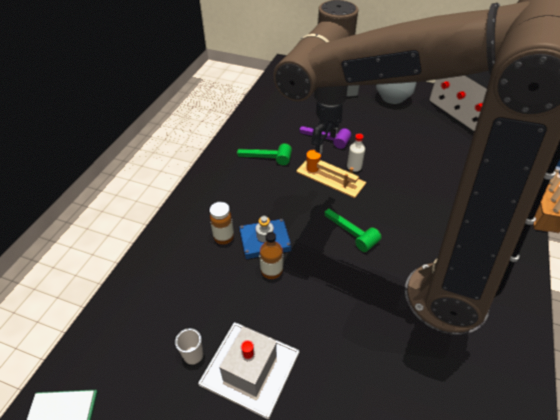

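View pics/top6.png

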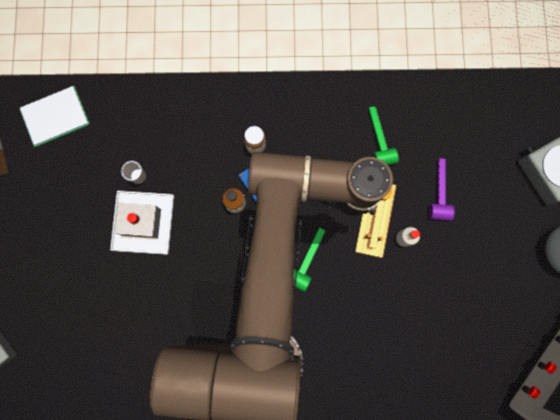

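```bash
python3 - <<'E'
from h import *
np.set_printoptions(precision=4,suppress=True)
T0=load('top0');S0=load('side0')
C=[plane(T0,345+(u)/6-.4,170+(v)/6-.4,.01)[:2] for u,v in((148,55),(308,92),(226,525),(64,492))]
C=np.array(C);print(C,'mid',C.mean(0));
for a,b in((3,0),(2,1)):
    d=C[b]-C[a];print(np.degrees(np.arctan2(d[1],d[0])),np.linalg.norm(d))
for a,b in((0,1),(3,2)):
    d=C[b]-C[a];print(np.degrees(np.arctan2(d[1],d[0]))+90,np.linalg.norm(d))
for ang in(-13.1,-13.5,-12.5):
    a=np.radians(ang);print(ang,'home est',C.mean(0)+.08*np.array([np.cos(a),np.sin(a)]))
# cap
T=load('top3');S=load('side6')
h=hsv(T);print('top cap hsv',h[179,264],h[179,258:272].tolist())
cv2.imwrite('pics/cap.png',cv2.resize(S['pixels'][205:260,235:295],None,fx=10,fy=10,interpolation=cv2.INTER_NEAREST))
cv2.imwrite('pics/capt.png',cv2.resize(T['pixels'][155:215,235:295],None,fx=10,fy=10,interpolation=cv2.INTER_NEAREST))
m,ce,s=blob((h[...,0]>20)&(h[...,0]<36)&(h[...,1]>40)&(h[...,2]>120),(250,165,280,195));print(ce,s,plane(T,*ce,.105))
E
```

```text
[[ 0.6025 -0.3609]
 [ 0.58   -0.4503]
 [ 0.3373 -0.3934]
 [ 0.3568 -0.3046]] mid [ 0.4691 -0.3773]
-12.913127593149145 0.2521081567786791
-13.199427215562059 0.24920311345978244
-14.133146106214113 0.09222156461416862
-12.318116190315564 0.09096033266460248
-13.1 home est [ 0.5471 -0.3954]
-13.5 home est [ 0.5469 -0.396 ]
-12.5 home est [ 0.5472 -0.3946]
top cap hsv [ 30   4 243] [[22, 12, 241], [23, 58, 232], [26, 124, 233], [26, 86, 235], [23, 18, 237], [24, 5, 242], [30, 4, 243], [30, 3, 243], [26, 9, 239], [29, 50, 234], [29, 118, 235], [26, 96, 236], [23, 18, 241], [40, 3, 244]]
[264.1507 179.0822] [259 174  11  11  73] [ 0.5875 -0.0066  0.105 ]
```

View pics/cap.png

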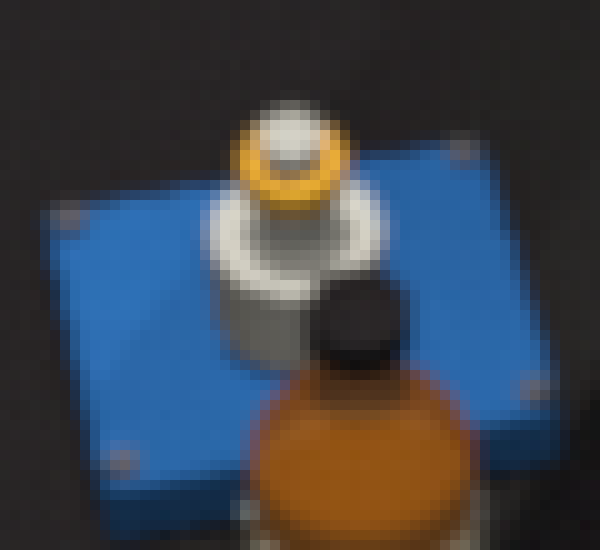

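View pics/capt.png

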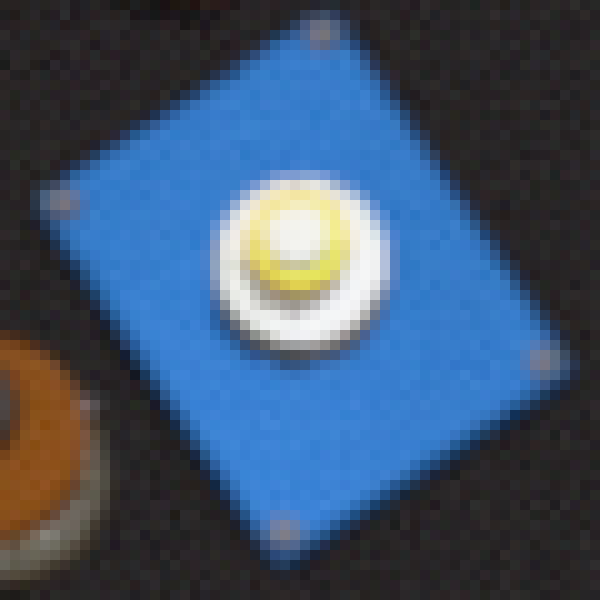

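```bash
python3 - <<'E'
from h import *
from station import bot
np.set_printoptions(precision=4,suppress=True)
T=load('top3');S=load('side6')
for ps in((263.5,218),(263.5,217.5)):print(tri(T,(264.4,178.3),S,ps))
print(plane(T,264.4,178.3,.105),plane(S,263.5,218,.105))
C=np.array([plane(T,235+u/10-.5,155+v/10-.5,.03)[:2] for u,v in((325,12),(575,365),(280,570),(32,205))]);print(C,C.mean(0))
P,u,v=pts(T,np.pad(np.ones((3,3),bool),((177,240),(263,294))));print('cap depth z',P[:,2])
a=np.radians(-13.1);g=np.array([.5475,-.395])-.08*np.array([np.cos(a),np.sin(a)]);print(g)
goal(bot,[*g,.045],76.9)
E
```

```text
(array([ 0.5891, -0.0074,  0.116 ]), np.float64(0.0023527888363557995))
(array([ 0.5888, -0.0075,  0.1184]), np.float64(0.0027487151353902993))
[ 0.5901 -0.0074  0.105 ] [ 0.5942 -0.0163  0.105 ]
[[ 0.6827 -0.0151]
 [ 0.5605 -0.0975]
 [ 0.4927  0.0018]
 [ 0.6176  0.084 ]] [ 0.5884 -0.0067]
cap depth z [0.1141 0.115  0.1144 0.1219 0.119  0.1178 0.12   0.1201]
[ 0.4696 -0.3769]
t 10.35 tcp [ 0.4696 -0.2429  0.2642] shift [-0.1301  0.2191 -0.0324] turn [-0.0053 -0.0064 -0.0009] F [ 0.4 -0.2 -1.1] op 0.0857 j [-0.11  0.11 -0.28  0.   -1.19 -1.7 ]
```

```bash
python3 - <<'E'
from h import *
np.set_printoptions(precision=4,suppress=True,linewidth=160)
for n in('top3','top5','side6'):
    T=load(n);P,u,v=pts(T,np.ones((420,560),bool))
    Z=np.full((420,560),np.nan);Z[v,u]=P[:,2]
    if n[0]=='t': print(n);print((Z[168:192,254:276]*1000).round(0).astype(int))
    else: print(n);print((Z[212:232,254:274]*1000).round(0))
E
```

```text
top3
[[                  25                   27                   29                   35                   27                   31                   32
                    30                   39                   31                   36                   26                   34                   36
                    28                   26                   32                   25                   23                   33                   23
                    30]
 [                  34                   33                   31                   33                   34                   23                   39
                    36                   29                   23                   37                   33                   29                   33
                    27                   30                   34                   28                   28                   35                   38
                    40]
 [                  31                   38                   33                   31                   29                   39                   28
    
[... 22946 characters left out ...]
  74.  72.  33.  28.]
 [ 35.  31.  72.  72.  71.  73.  73.  98.  96.  96.  98.  97.  86.  75.  71.  72.  74.  72.  69.  35.]
 [ 32.  33.  74.  71.  69.  70.  70.  81.  86.  85.  89.  85.  81.  72.  68.  73.  72.  73.  72.  33.]
 [ 34.  33.  69.  70.  71.  74.  69.  71.  78.  79.  76.  79.  78.  74.  73.  72.  70.  71.  72.  34.]
 [ 32.  32.  68.  70.  70.  72.  72.  71.  73.  73.  77.  72.  72.  75.  76.  74.  71.  68.  70.  30.]
 [ 28.  37.  74.  72.  70.  70.  70.  71.  74.  71.  71.  76.  71.  70.  71.  73.  77.  75.  68.  37.]
 [ 30.  29.  71.  71.  68.  69.  72.  71.  71.  73.  72.  74.  70.  72.  70.  70.  72.  69.  66.  31.]]<stdin>:6: RuntimeWarning: invalid value encountered in cast
```

The brass ring stands at about 106 mm with a pale boss rising to about 117 mm. I'll strike in a staged way that works for either contact height. First, hover over the mallet grip.

send_rows --plan '[[[-0.03,0.01,-0.008],[0,-0.006,0],1],[[-0.065,0.03,-0.016],[0,-0.006,0],1],[[-0.1,0.05,-0.024],[0,-0.006,0],1],[[-0.125,0.07,-0.03],[0,-0.006,0],1],[[-0.13,0.09,-0.0324],[0,-0.006,0],1],[[-0.13,0.1,-0.0324],[0,-0.006,0],1],[[-0.13,0.1,-0.0324],[0,-0.006,0],1],[[-0.13,0.1,-0.0324],[0,-0.006,0],1]]'

```text
time_s: 11.02
tcp_pos: [0.4731, -0.3714, 0.1665]
eef_rot: [0.553, -0.552, -0.441, 0.442]
contact_force: [0.6, 0.0, 0.3]
opening: 0.0855
```

```bash
python3 - <<'E'
from h import *
from station import bot
goal(bot,[.4696,-.3769,.042],76.9)
c=bot.camera('side');d=bot.camera('top')
A=cv2.resize(c["pixels"][70:220,260:420],None,fx=3,fy=3);B=cv2.resize(d["pixels"][140:290,320:450],None,fx=3,fy=3)
cv2.imwrite("pics/h7.png",np.hstack([A,B]))
E
```

```text
t 11.02 tcp [ 0.4731 -0.3714  0.1665] shift [-0.0062  0.1245  0.002 ] turn [-0.0022  0.0061  0.0002] F [0.6 0.  0.3] op 0.0855 j [-0.34  0.3  -0.26  0.   -1.01 -1.45]
```

View pics/h7.png

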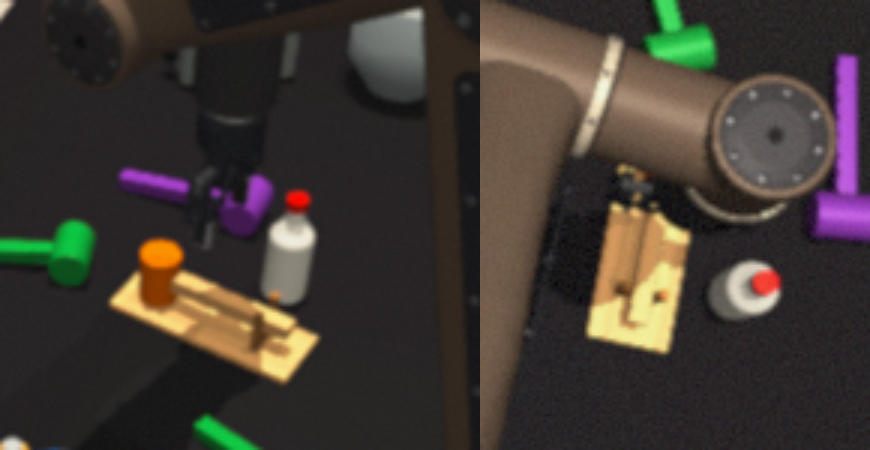

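The open fingers are above the handle between head and fork, clear of the wash bottle. Descending part-way and re-reading the pose.

send_rows --plan '[[[-0.003,0.02,0.001],[0,0.003,0],1],[[-0.006,0.04,0.002],[0,0.003,0],1],[[-0.006,0.055,0.002],[0,0.003,0],1],[[-0.006,0.06,0.002],[0,0.003,0],1],[[-0.006,0.06,0.002],[0,0.003,0],1]]'

```text
time_s: 11.53
tcp_pos: [0.4704, -0.377, 0.1072]
eef_rot: [0.553, -0.553, -0.441, 0.441]
contact_force: [-0.2, -0.7, -0.7]
opening: 0.0855
```

```bash
python3 - <<'E'
from h import *
from station import bot
goal(bot,[.4696,-.3769,.042],76.9)
c=bot.camera('side')
goal(bot,[.4696,-.3769,.042],76.9)
cv2.imwrite("pics/h8.png",cv2.resize(c["pixels"][100:220,260:400],None,fx=5,fy=5))
E
```

```text
t 11.53 tcp [ 0.4704 -0.377   0.1072] shift [-0.0001  0.0652  0.0007] turn [-0.0004  0.0034  0.0001] F [-0.2 -0.7 -0.7] op 0.0855 j [-0.35  0.36 -0.33 -0.   -0.88 -1.44]
t 11.58 tcp [ 0.4709 -0.3774  0.1082] shift [0.0002 0.0662 0.0014] turn [ 0.0009  0.0036 -0.0004] F [0.3 0.1 0.3] op 0.0855 j [-0.35  0.36 -0.32  0.   -0.88 -1.44]
```

View pics/h8.png

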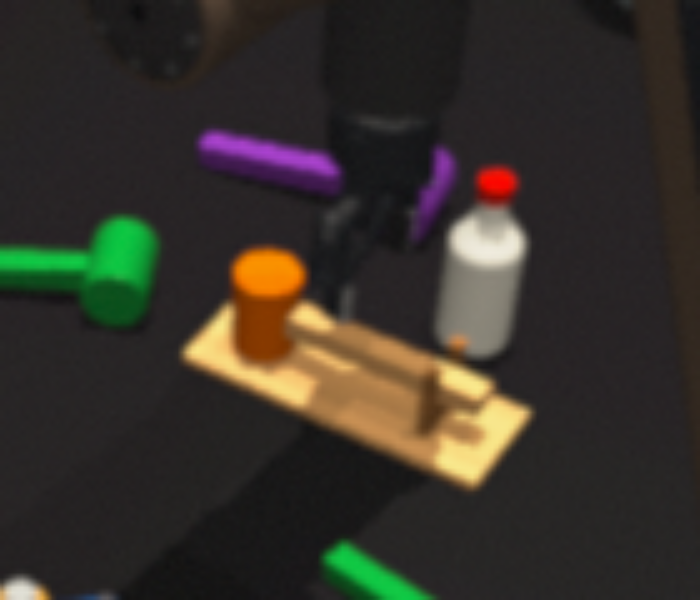

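The fingers sit above the handle, clear of the head and bottle. Going down to grip.

send_rows --plan '[[[0,0.02,0],[0,0.003,0],1],[[0,0.04,0.001],[0,0.003,0],1],[[0,0.057,0.001],[0,0.003,0],1],[[0,0.065,0.001],[0,0.003,0],1],[[0,0.065,0.001],[0,0.003,0],1],[[0,0.065,0.001],[0,0.003,0],0.4],[[0,0.065,0.001],[0,0.003,0],0.2],[[0,0.065,0.001],[0,0.003,0],0]]' --force 60

```text
time_s: 12.25
tcp_pos: [0.4702, -0.3779, 0.0436]
eef_rot: [-0.553, 0.555, 0.44, -0.439]
contact_force: [0.3, -0.2, -0.1]
opening: 0.0516
```

send_rows --plan '[[[0,0,0],[0,0,0],0],[[0,0,0],[0,0,0],0],[[0,0,0],[0,0,0],0],[[0,0,0],[0,0,0],0],[[0,0,0],[0,0,0],0],[[0,0,0],[0,0,0],0]]' --force 120

```text
time_s: 12.75
tcp_pos: [0.4696, -0.3776, 0.0431]
eef_rot: [-0.553, 0.554, 0.44, -0.44]
contact_force: [-1.0, 2.3, 6.4]
opening: 0.0201
```

```bash
python3 - <<'E'
from h import *
from station import bot
goal(bot,[.4696,-.3769,.042],76.9)
for n in("side","top"):
    c=bot.camera(n); np.savez(f"{n}9.npz",**c)
    if n=='side':cv2.imwrite("pics/h9.png",cv2.resize(c["pixels"][100:220,260:400],None,fx=5,fy=5))
E
```

```text
t 12.75 tcp [ 0.4696 -0.3776  0.0431] shift [0.0007 0.0011 0.0002] turn [ 0.001  -0.     -0.0004] F [-1.   2.3  6.4] op 0.0201 j [-0.35  0.44 -0.39  0.   -0.74 -1.45]
```

View pics/h9.png

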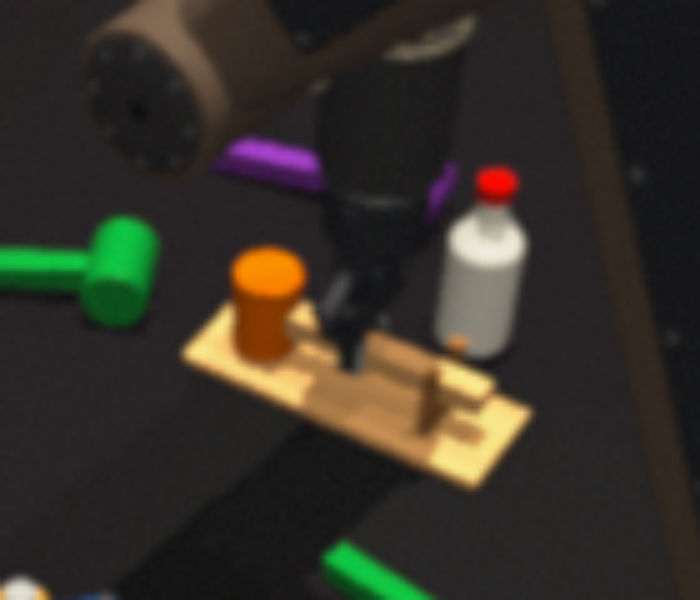

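The handle is gripped square across (opening 20 mm), with the head at (268,300) undisturbed. Home TCP is recorded as (0.470, -0.3775, 0.043). Lifting.

send_rows --plan '[[[0,-0.008,0],[0,0,0],0],[[0,-0.025,0],[0,0,0],0],[[0,-0.05,0],[0,0,0],0],[[0,-0.08,0],[0,0,0],0],[[0,-0.115,0],[0,0,0],0],[[0,-0.15,0],[0,0,0],0],[[0,-0.175,0],[0,0,0],0],[[0,-0.185,0],[0,0,0],0]]'

```text
time_s: 13.52
tcp_pos: [0.4703, -0.3782, 0.2319]
eef_rot: [-0.552, 0.556, 0.44, -0.439]
contact_force: [0.8, -1.3, -1.6]
opening: 0.0199
```

send_rows --plan '[[[0,0,0],[0,0,0],0],[[0,0,0],[0,0,0],0]]'

```text
time_s: 13.68
tcp_pos: [0.4687, -0.3769, 0.2262]
eef_rot: [0.554, -0.554, -0.44, 0.439]
contact_force: [0.0, 0.1, -4.5]
opening: 0.0199
```

```bash
python3 - <<'E'
from h import *
from station import bot
np.set_printoptions(precision=4,suppress=True)
b=np.radians(40);g=np.array([.5885,-.0085])-.08*np.array([np.cos(b),np.sin(b)]);print(g)
goal(bot,[*g,.228],130)
S=bot.camera('side');T=bot.camera('top');np.savez('side10.npz',**S);np.savez('top10.npz',**T)
cv2.imwrite("pics/h10.png",np.hstack([cv2.resize(S["pixels"][60:220,240:400],None,fx=2.5,fy=2.5),cv2.resize(T["pixels"][120:280,320:480],None,fx=2.5,fy=2.5)]))
E
```

```text
[ 0.5272 -0.0599]
t 13.68 tcp [ 0.4687 -0.3769  0.2262] shift [ 0.322  -0.0015  0.0151] turn [-0.0003 -0.9278  0.0013] F [ 0.   0.1 -4.5] op 0.0199 j [-0.35  0.25 -0.18 -0.   -1.14 -1.45]
```

View pics/h10.png

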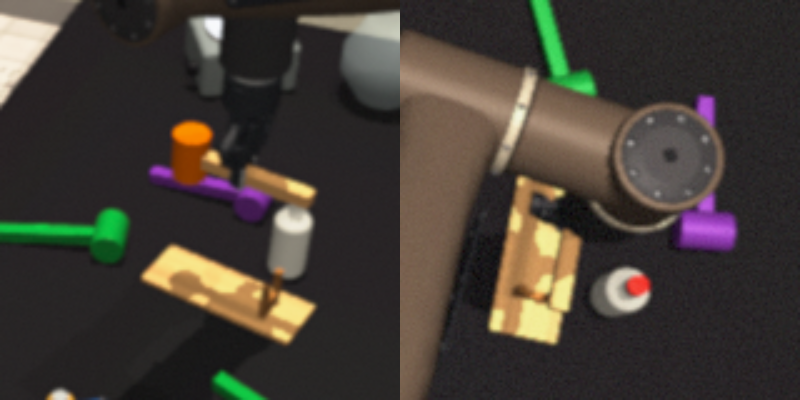

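The mallet is held level with its head upright at (190,150). Now carry it to above the plunger.

send_rows --plan '[[[0.012,0,0],[0,-0.03,0],0],[[0.035,0,0.001],[0,-0.1,0],0],[[0.065,0,0.002],[0,-0.18,0],0],[[0.095,0,0.004],[0,-0.26,0],0],[[0.125,0,0.005],[0,-0.34,0],0],[[0.155,0,0.007],[0,-0.42,0],0],[[0.185,0,0.008],[0,-0.5,0],0],[[0.215,0,0.01],[0,-0.58,0],0]]'

```text
time_s: 14.45
tcp_pos: [0.5077, -0.1639, 0.2255]
eef_rot: [0.404, -0.403, -0.58, 0.581]
contact_force: [0.6, 0.2, -3.9]
opening: 0.0201
```

```bash
python3 - <<'E'
from h import *
from station import bot
goal(bot,[.5272,-.0599,.228],130)
E
```

```text
t 14.45 tcp [ 0.5077 -0.1639  0.2255] shift [ 0.0907 -0.0025 -0.0545] turn [-0.0022 -0.3424  0.0015] F [ 0.6  0.2 -3.9] op 0.0201 j [ 0.06  0.14 -0.33 -0.   -1.1  -1.27]
```

send_rows --plan '[[[0.021,0,-0.013],[0,-0.08,0],0],[[0.042,0,-0.025],[0,-0.16,0],0],[[0.063,0,-0.038],[0,-0.24,0],0],[[0.082,0,-0.049],[0,-0.31,0],0],[[0.0907,0,-0.0545],[0,-0.342,0],0],[[0.0907,0,-0.0545],[0,-0.342,0],0],[[0.0907,0,-0.0545],[0,-0.342,0],0],[[0.0907,0,-0.0545],[0,-0.342,0],0]]'

```text
time_s: 15.12
tcp_pos: [0.5279, -0.0623, 0.2264]
eef_rot: [0.301, -0.3, -0.64, 0.64]
contact_force: [-0.4, -0.8, -3.2]
opening: 0.0195
```

```bash
python3 - <<'E'
from h import *
from station import bot
np.set_printoptions(precision=4,suppress=True)
goal(bot,[.5272,-.0599,.178],130)
S=bot.camera('side');T=bot.camera('top');np.savez('side11.npz',**S);np.savez('top11.npz',**T)
goal(bot,[.5272,-.0599,.178],130)
cv2.imwrite("pics/h11.png",np.hstack([cv2.resize(S["pixels"][140:300,190:350],None,fx=2.5,fy=2.5),cv2.resize(T["pixels"][110:270,190:350],None,fx=2.5,fy=2.5)]))
h=hsv(S);m,ce,s=blob((h[...,0]>=6)&(h[...,0]<22)&(h[...,1]>215)&(h[...,2]>190),(230,140,320,225));print(ce,s,plane(S,*ce,.265))
E
```

```text
t 15.12 tcp [ 0.5279 -0.0623  0.2264] shift [ 0.0022  0.0484 -0.001 ] turn [-0.0014 -0.0062  0.0007] F [-0.4 -0.8 -3.2] op 0.0195 j [ 0.25  0.14 -0.33 -0.   -1.1  -1.13]
t 15.22 tcp [ 0.528  -0.0626  0.2267] shift [ 0.0026  0.0487 -0.0011] turn [-0.0007 -0.0068  0.0003] F [ 1.1  0.  -3.3] op 0.0202 j [ 0.25  0.14 -0.33  0.   -1.1  -1.13]
[262.6685 183.7809] [254 178  18  13 178] [ 0.5882 -0.0079  0.265 ]
```

View pics/h11.png

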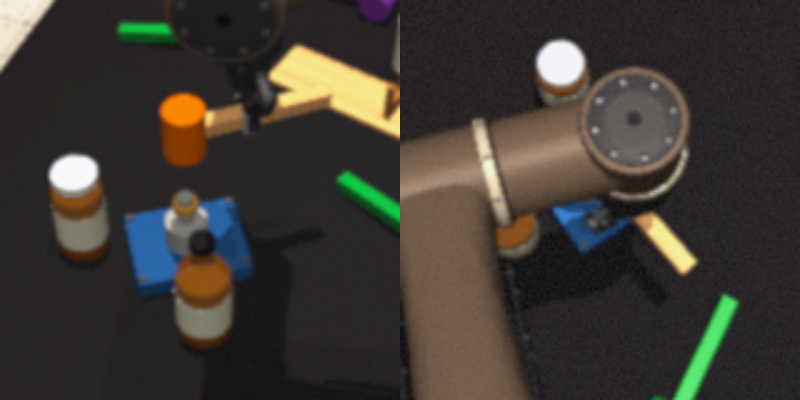

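The head is centred over the plunger: the ray-cast gives (0.588, -0.008). Striking, first stage to lower-face height of about 0.097.

send_rows --plan '[[[0,0.015,0],[0,0,0],0],[[0,0.035,0],[0,0,0],0],[[0,0.058,0],[0,0,0],0],[[0,0.08,0],[0,0,0],0],[[0,0.096,0],[0,0,0],0],[[0,0.096,0],[0,0,0],0],[[0,0.096,0],[0,0,0],0]]'

```text
time_s: 15.8
tcp_pos: [0.528, -0.0629, 0.1313]
eef_rot: [0.301, -0.3, -0.639, 0.64]
contact_force: [-2.1, -1.2, 1.8]
opening: 0.0202
```

```bash
python3 - <<'E'
from h import *
from station import bot
np.set_printoptions(precision=4,suppress=True)
goal(bot,[.5272,-.0599,.178],130)
S=bot.camera('side');np.savez('side12.npz',**S)
goal(bot,[.5272,-.0599,.178],130)
cv2.imwrite("pics/h12.png",cv2.resize(S["pixels"][170:280,210:340],None,fx=5,fy=5,interpolation=cv2.INTER_NEAREST))
h=hsv(S);m,ce,s=blob((h[...,0]>=6)&(h[...,0]<22)&(h[...,1]>215)&(h[...,2]>190),(230,140,320,225));print(ce,s,plane(S,*ce,.167))
P,u,v=pts(S,cv2.erode(m.astype(np.uint8),np.ones((3,3)))>0);print('head top z',np.median(P[:,2]),P.mean(0))
E
```

```text
t 15.8 tcp [ 0.528  -0.0629  0.1313] shift [ 0.0028 -0.0467 -0.0012] turn [-0.0018 -0.0063  0.0003] F [-2.1 -1.2  1.8] op 0.0202 j [ 0.25  0.23 -0.46  0.   -0.89 -1.13]
t 15.85 tcp [ 0.5285 -0.0627  0.1321] shift [ 0.0029 -0.0459 -0.0008] turn [-0.0005 -0.006  -0.0004] F [-1.7 -0.9  2.3] op 0.02 j [ 0.25  0.23 -0.45  0.   -0.89 -1.13]
[263.8155 206.    ] [256 200  17  13 168] [ 0.5894 -0.0118  0.167 ]
head top z 0.16973111731110824 [ 0.5885 -0.0096  0.1696]
```

View pics/h12.png

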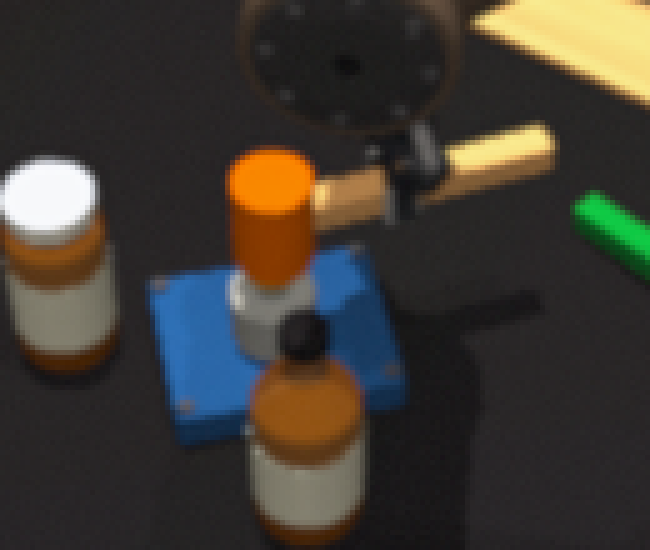

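Reaction is about 5.5 N, which matches the spring at about 7 mm depth, so the boss carries no load and the contact is the brass cap at 105. Now a full brisk blow to 20 mm.

send_rows --plan '[[[0,-0.02,0],[0,0,0],0],[[0,-0.035,0],[0,0,0],0],[[0,-0.035,0],[0,0,0],0],[[0,-0.02,0],[0,0,0],0],[[0,0,0],[0,0,0],0],[[0,0.0135,0],[0,0,0],0],[[0,0.0135,0],[0,0,0],0],[[0,0.0135,0],[0,0,0],0]]'

```text
time_s: 16.52
tcp_pos: [0.5297, -0.0618, 0.1189]
eef_rot: [-0.3, 0.301, 0.64, -0.64]
contact_force: [-0.4, 0.5, 6.1]
opening: 0.0204
```

```bash
python3 - <<'E'
from h import *
from station import bot
np.set_printoptions(precision=4,suppress=True)
goal(bot,[.5272,-.0599,.178],130)
S=bot.camera('side');np.savez('side13.npz',**S)
goal(bot,[.5272,-.0599,.178],130)
cv2.imwrite("pics/h13.png",cv2.resize(S["pixels"][170:280,210:340],None,fx=5,fy=5,interpolation=cv2.INTER_NEAREST))
h=hsv(S);m,ce,s=blob((h[...,0]>=6)&(h[...,0]<22)&(h[...,1]>215)&(h[...,2]>190),(230,140,320,225))
P,u,v=pts(S,cv2.erode(m.astype(np.uint8),np.ones((3,3)))>0);print('head top z',np.median(P[:,2]),P.mean(0))
E
```

```text
t 16.52 tcp [ 0.5297 -0.0618  0.1189] shift [ 0.003  -0.0591  0.0006] turn [ 0.0018 -0.005  -0.0014] F [-0.4  0.5  6.1] op 0.0204 j [ 0.25  0.25 -0.47  0.   -0.85 -1.13]
t 16.57 tcp [ 0.5297 -0.0618  0.1193] shift [ 0.003  -0.0587  0.0006] turn [ 0.0021 -0.0049 -0.0015] F [-0.4  0.9  4.7] op 0.0201 j [ 0.25  0.25 -0.47  0.   -0.85 -1.13]
head top z 0.15756916721893083 [ 0.5898 -0.0091  0.1576]
```

View pics/h13.png

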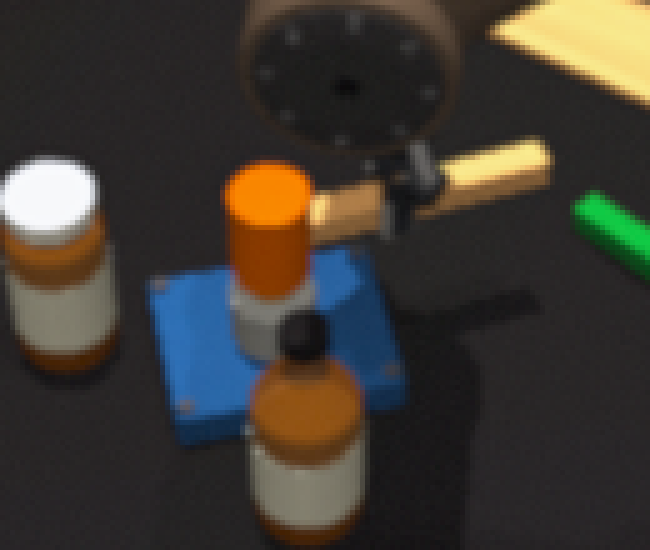

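Depth reads about 18 mm, close to the limit, so I'll press on to the stop until the force shows it.

send_rows --plan '[[[0,0.002,0],[0,0,0],0],[[0,0.003,0],[0,0,0],0],[[0,0.003,0],[0,0,0],0]]'

```text
time_s: 16.82
tcp_pos: [0.5296, -0.0619, 0.1167]
eef_rot: [-0.299, 0.301, 0.641, -0.64]
contact_force: [-1.7, -0.2, 5.6]
opening: 0.0205
```

send_rows --plan '[[[0,0.0015,0],[0,0,0],0],[[0,0.0015,0],[0,0,0],0],[[0,0.0015,0],[0,0,0],0]]'

```text
time_s: 17.07
tcp_pos: [0.5296, -0.0619, 0.1154]
eef_rot: [-0.299, 0.301, 0.641, -0.64]
contact_force: [-0.2, -1.0, 5.9]
opening: 0.0195
```

send_rows --plan '[[[0,0.0015,0],[0,0,0],0],[[0,0.002,0],[0,0,0],0],[[0,0.002,0],[0,0,0],0]]'

```text
time_s: 17.32
tcp_pos: [0.5295, -0.0622, 0.1144]
eef_rot: [-0.299, 0.301, 0.641, -0.64]
contact_force: [-7.8, -0.9, 16.6]
opening: 0.0202
```

```bash
python3 - <<'E'
from h import *
from station import bot
np.set_printoptions(precision=4,suppress=True)
S=bot.camera('side');np.savez('side14.npz',**S)
goal(bot,[.5272,-.0599,.178],130)
cv2.imwrite("pics/h14.png",cv2.resize(S["pixels"][170:280,210:340],None,fx=5,fy=5,interpolation=cv2.INTER_NEAREST))
h=hsv(S);m,ce,s=blob((h[...,0]>=6)&(h[...,0]<22)&(h[...,1]>215)&(h[...,2]>190),(230,140,320,225))
P,u,v=pts(S,cv2.erode(m.astype(np.uint8),np.ones((3,3)))>0);print('head top z',np.median(P[:,2]),P.mean(0))
A=np.c_[P[:,:2]-P[:,:2].mean(0),np.ones(len(P))];print('slope',np.linalg.lstsq(A,P[:,2],rcond=None)[0])
E
```

```text
t 17.37 tcp [ 0.5296 -0.0622  0.1145] shift [ 0.0031 -0.0635  0.0002] turn [ 0.0027 -0.0046 -0.0024] F [-5.6 -1.  15.7] op 0.0201 j [ 0.25  0.25 -0.48  0.   -0.84 -1.13]
head top z 0.1547255270461198 [ 0.5893 -0.0086  0.1546]
slope [0.0153 0.051  0.1546]
```

View pics/h14.png

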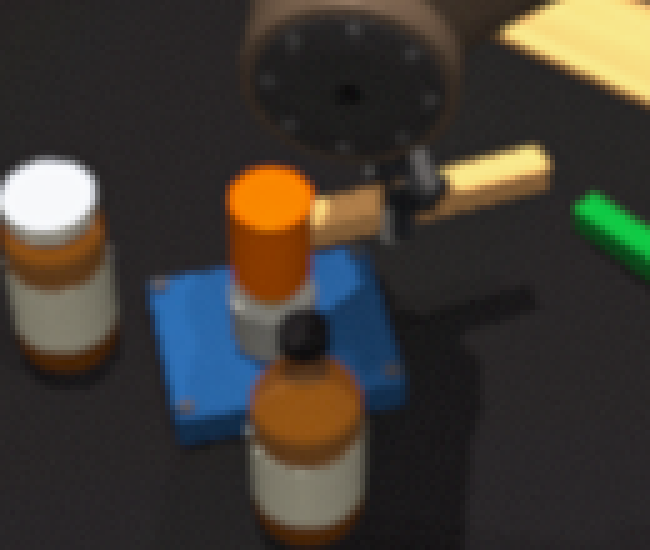

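The stop is reached: reaction is about 20 N and the head top is down to 0.155. I'll finish with one clean uninterrupted blow down to the same depth, then rise.

send_rows --plan '[[[0,-0.025,0],[0,0,0],0],[[0,-0.055,0],[0,0,0],0],[[0,-0.065,0],[0,0,0],0],[[0,-0.065,0],[0,0,0],0],[[0,-0.045,0],[0,0,0],0],[[0,-0.02,0],[0,0,0],0],[[0,-0.0015,0],[0,0,0],0],[[0,-0.0015,0],[0,0,0],0]]'

```text
time_s: 18.03
tcp_pos: [0.528, -0.0624, 0.1102]
eef_rot: [0.301, -0.3, -0.64, 0.64]
contact_force: [-0.9, -0.5, 7.4]
opening: 0.02
```

send_rows --plan '[[[0,0,0],[0,0,0],0],[[0,-0.015,0],[0,0,0],0],[[0,-0.045,0],[0,0,0],0],[[0,-0.075,0],[0,0,0],0],[[0,-0.1,0],[0,0,0],0],[[0,-0.112,0],[0,0,0],0],[[0,-0.112,0],[0,0,0],0],[[0,-0.112,0],[0,0,0],0]]'

```text
time_s: 18.7
tcp_pos: [0.5277, -0.0618, 0.2235]
eef_rot: [-0.301, 0.3, 0.64, -0.64]
contact_force: [-0.0, -0.0, -5.1]
opening: 0.0199
```

```bash
python3 - <<'E'
from h import *
from station import bot
np.set_printoptions(precision=4,suppress=True)
goal(bot,[.470,-.3775,.228],76.9)
S=bot.camera('side');np.savez('side15.npz',**S)
cv2.imwrite("pics/h15.png",cv2.resize(S["pixels"][140:280,200:340],None,fx=4,fy=4,interpolation=cv2.INTER_CUBIC))
h=hsv(S);m,ce,s=blob((h[...,0]>=6)&(h[...,0]<22)&(h[...,1]>215)&(h[...,2]>190),(230,140,320,225))
P,u,v=pts(S,cv2.erode(m.astype(np.uint8),np.ones((3,3)))>0);print('head top z',np.median(P[:,2]),P.mean(0),s,ce)
A=np.c_[P[:,:2]-P[:,:2].mean(0),np.ones(len(P))];print('slope',np.linalg.lstsq(A,P[:,2],rcond=None)[0])
S=load('side11');h=hsv(S);m,ce,s=blob((h[...,0]>=6)&(h[...,0]<22)&(h[...,1]>215)&(h[...,2]>190),(230,140,320,225))
P,u,v=pts(S,cv2.erode(m.astype(np.uint8),np.ones((3,3)))>0);print('before: head top z',np.median(P[:,2]),P.mean(0),s,ce)
A=np.c_[P[:,:2]-P[:,:2].mean(0),np.ones(len(P))];print('slope',np.linalg.lstsq(A,P[:,2],rcond=None)[0])
E
```

```text
t 18.7 tcp [ 0.5277 -0.0618  0.2235] shift [-0.2062 -0.0047  0.2459] turn [-0.001   0.9209  0.0009] F [-0.  -0.  -5.1] op 0.0199 j [ 0.25  0.14 -0.33 -0.   -1.1  -1.13]
head top z 0.2679960687894348 [ 0.5865 -0.0108  0.268 ] [255 177  18  12 174] [263.569  182.5517]
slope [0.0442 0.0682 0.268 ]
before: head top z 0.2642019822183477 [ 0.5885 -0.0089  0.2642] [254 178  18  13 178] [262.6685 183.7809]
slope [-0.0298  0.0374  0.2642]
```

View pics/h15.png

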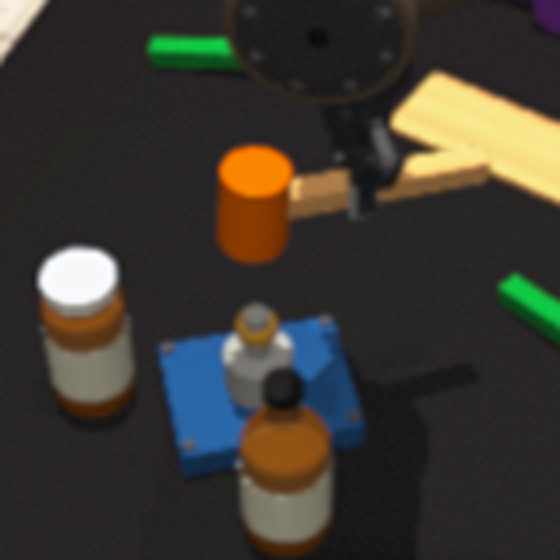

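The plunger is up again (cap at (256,315)). The mallet's head has pitched up about 0.08 rad in the grip, which I'll correct with the wrist before returning it. Carrying back.

send_rows --plan '[[[-0.008,0,0.01],[0,0.03,0],0],[[-0.022,0,0.027],[0,0.1,0],0],[[-0.042,0,0.05],[0,0.18,0],0],[[-0.062,0,0.074],[0,0.26,0],0],[[-0.082,0,0.098],[0,0.34,0],0],[[-0.102,0,0.122],[0,0.42,0],0],[[-0.122,0,0.145],[0,0.5,0],0],[[-0.142,0,0.169],[0,0.58,0],0]]'

```text
time_s: 19.42
tcp_pos: [0.4874, -0.2806, 0.2226]
eef_rot: [0.473, -0.471, -0.526, 0.527]
contact_force: [1.6, -0.4, -3.2]
opening: 0.0199
```

```bash
python3 - <<'E'
from h import *
from station import bot
goal(bot,[.470,-.3775,.228],76.9)
E
```

```text
t 19.42 tcp [ 0.4874 -0.2806  0.2226] shift [-0.0944 -0.0055  0.0277] turn [-0.0032  0.3363  0.0008] F [ 1.6 -0.4 -3.2] op 0.0199 j [-0.17  0.19 -0.27 -0.   -1.11 -1.29]
```

send_rows --plan '[[[-0.025,0,0.007],[0,0.08,0],0],[[-0.048,0,0.014],[0,0.16,0],0],[[-0.07,0,0.02],[0,0.24,0],0],[[-0.088,0,0.026],[0,0.31,0],0],[[-0.0944,0,0.0277],[0,0.336,0],0],[[-0.0944,0,0.0277],[0,0.336,0],0],[[-0.0944,0,0.0277],[0,0.336,0],0],[[-0.0944,0,0.0277],[0,0.336,0],0]]'

```text
time_s: 20.08
tcp_pos: [0.4717, -0.3755, 0.2236]
eef_rot: [0.553, -0.552, -0.441, 0.442]
contact_force: [-0.2, 0.2, -4.1]
opening: 0.0203
```

```bash
cat > tilt.py <<'E'
from h import *
from station import bot
import sys
np.set_printoptions(precision=4,suppress=True)
goal(bot,[.470,-.3775,.1],76.9)
def rep(S,lab):
    h=hsv(S);m,ce,s=blob((h[...,0]>=6)&(h[...,0]<22)&(h[...,1]>215)&(h[...,2]>190),(270,60,370,210))
    P,u,v=pts(S,m);k=np.abs(P[:,2]-np.median(P[:,2]))<.02;P=P[k]
    A=np.c_[P[:,:2]-P[:,:2].mean(0),np.ones(len(P))];sl=np.linalg.lstsq(A,P[:,2],rcond=None)[0]
    a=np.radians(-13.1);print(lab,ce,s,'top z',np.median(P[:,2]),P.mean(0),'slope x',sl[0]*np.cos(a)+sl[1]*np.sin(a),'y',-sl[0]*np.sin(a)+sl[1]*np.cos(a))
S=bot.camera('side');np.savez('sidet.npz',**S)
rep(S,'now');rep(load('side10'),'lifted');
cv2.imwrite(sys.argv[1],np.hstack([cv2.resize(X["pixels"][85:210,260:380],None,fx=3.3,fy=3.3,interpolation=cv2.INTER_CUBIC) for X in (load('side10'),S)]))
E
python3 tilt.py pics/t1.png
```

```text
t 20.08 tcp [ 0.4717 -0.3755  0.2236] shift [-0.0024  0.1236  0.001 ] turn [-0.0016  0.0063  0.0005] F [-0.2  0.2 -4.1] op 0.0203 j [-0.35  0.26 -0.18 -0.   -1.13 -1.44]
now [316.114  112.4649] [309 108  15  10 114] top z 0.26800823632546344 [ 0.5471 -0.3902  0.268 ] slope x 0.07359310183288179 y 0.057085266008541274
lifted [316.1574 113.1574] [309 109  15   9 108] top z 0.26402880225860503 [ 0.5469 -0.3924  0.2641] slope x -0.00690614743245056 y 0.020638151366034578
```

View pics/t1.png

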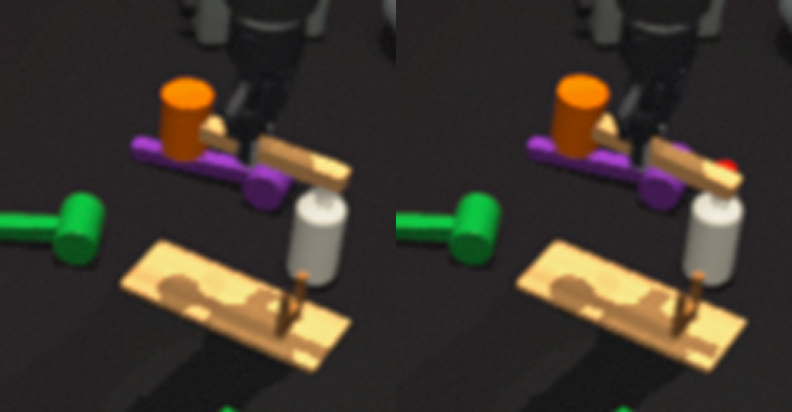

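Left is just after the lift, right is now. The head is about 6 mm high, a pitch of 0.08 rad. Correcting with +0.08 about tool x.

send_rows --plan '[[[-0.001,0,0],[0.03,0.002,0],0],[[-0.002,0,0.001],[0.06,0.003,0],0],[[-0.002,0,0.001],[0.08,0.003,0],0],[[-0.002,0,0.001],[0.08,0.003,0],0],[[-0.002,0,0.001],[0.08,0.003,0],0]]'

```text
time_s: 20.55
tcp_pos: [0.4712, -0.3772, 0.2243]
eef_rot: [0.575, -0.53, -0.423, 0.458]
contact_force: [-0.3, 0.4, -3.1]
opening: 0.02
```

```bash
python3 tilt.py pics/t2.png; python3 -c "
from h import *
from station import bot
t,R,o=pose(bot);print(R.as_matrix().round(4),'shift to home:',R.inv().apply(np.array([.470,-.3775,.0431])-t).round(4),'down 0.1:',R.inv().apply([0,0,-.1]).round(4))"
```

```text
t 20.55 tcp [ 0.4712 -0.3772  0.2243] shift [-0.0006  0.1239 -0.0088] turn [-0.0798  0.0035 -0.    ] F [-0.3  0.4 -3.1] op 0.02 j [-0.35  0.3  -0.13  0.01 -1.22 -1.45]
now [315.6857 113.2952] [309 109  15   9 105] top z 0.2626893121630386 [ 0.5492 -0.3926  0.2626] slope x -0.01999747775304323 y 0.020259783513170673
lifted [316.1574 113.1574] [309 109  15   9 108] top z 0.26402880225860503 [ 0.5469 -0.3924  0.2641] slope x -0.00690614743245056 y 0.020638151366034578
[[ 2.235e-01 -7.740e-02 -9.716e-01]
 [ 9.747e-01  1.780e-02  2.228e-01]
 [ 1.000e-04 -9.968e-01  7.940e-02]] shift to home: [-0.0004  0.1808 -0.0135] down 0.1: [-0.      0.0997 -0.0079]
```

View pics/t2.png

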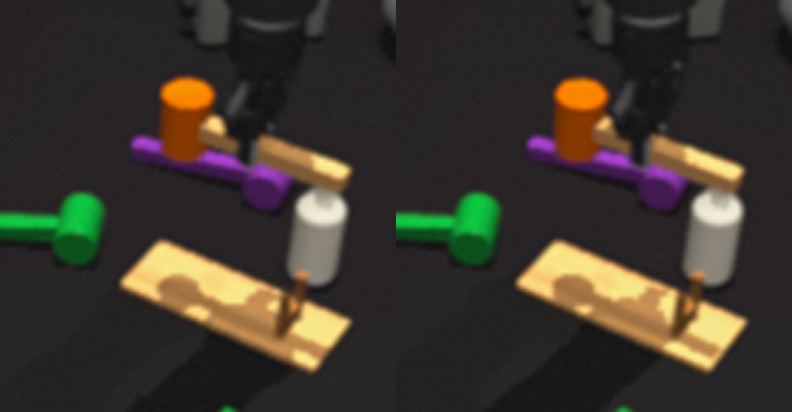

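The mallet is level again and matches the just-lifted view. Lowering straight down into the rest.

send_rows --plan '[[[0,0.012,-0.001],[0,0.003,0],0],[[0,0.035,-0.003],[0,0.003,0],0],[[0,0.065,-0.005],[0,0.003,0],0],[[0,0.095,-0.0075],[0,0.003,0],0],[[0,0.12,-0.0095],[0,0.003,0],0],[[0,0.135,-0.0105],[0,0.003,0],0],[[0,0.14,-0.011],[0,0.003,0],0],[[0,0.14,-0.011],[0,0.003,0],0]]'

```text
time_s: 21.27
tcp_pos: [0.4698, -0.3774, 0.0831]
eef_rot: [0.576, -0.531, -0.421, 0.457]
contact_force: [-0.5, 1.0, -3.0]
opening: 0.02
```

```bash
python3 - <<'E'
from h import *
from station import bot
t,R,o=pose(bot);print(t,o['contact_force'],'shift to home:',R.inv().apply(np.array([.470,-.3775,.0431])-t).round(4))
goal(bot,[.47,-.3775,.043],76.9)
S=bot.camera('side');T=bot.camera('top')
cv2.imwrite('pics/t3.png',np.hstack([cv2.resize(S["pixels"][85:210,260:380],None,fx=4,fy=4,interpolation=cv2.INTER_CUBIC)]))
E
```

```text
[ 0.46979969 -0.37739493  0.08313851] [-0.51671784  1.00434612 -2.95227699] shift to home: [-0.0001  0.0399 -0.0035]
t 21.27 tcp [ 0.4698 -0.3774  0.0831] shift [-0.0001  0.04   -0.0035] turn [-0.082  -0.0004 -0.    ] F [-0.5  1.  -3. ] op 0.02 j [-0.35  0.43 -0.29  0.01 -0.93 -1.46]
```

View pics/t3.png

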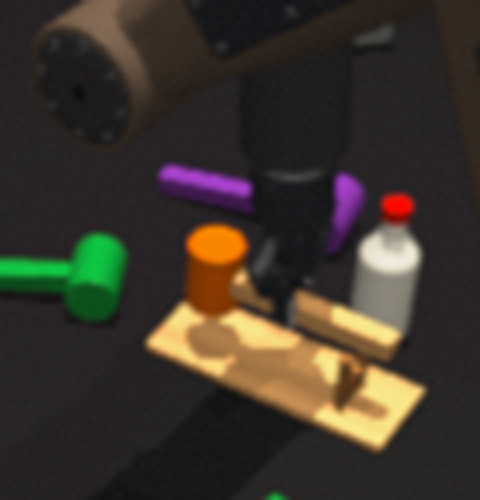

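The handle is in line above the fork (350,370). Lowering further.

send_rows --plan '[[[0,0.007,-0.0006],[0,0,0],0],[[0,0.016,-0.0014],[0,0,0],0],[[0,0.025,-0.0022],[0,0,0],0],[[0,0.031,-0.0027],[0,0,0],0],[[0,0.034,-0.003],[0,0,0],0],[[0,0.035,-0.003],[0,0,0],0],[[0,0.035,-0.003],[0,0,0],0]]'

```text
time_s: 21.95
tcp_pos: [0.4705, -0.3778, 0.0486]
eef_rot: [0.576, -0.531, -0.421, 0.457]
contact_force: [-0.2, -0.5, -2.9]
opening: 0.0201
```

send_rows --plan '[[[0,0.0015,0],[0,0,0],0],[[0,0.003,0],[0,0,0],0],[[0,0.003,0],[0,0,0],0],[[0,0.003,0],[0,0,0],0]]'

```text
time_s: 22.28
tcp_pos: [0.4705, -0.3778, 0.0462]
eef_rot: [0.575, -0.531, -0.422, 0.457]
contact_force: [0.3, -0.3, -4.0]
opening: 0.0201
```

send_rows --plan '[[[0,0.001,0],[0,0,0],0],[[0,0.002,0],[0,0,0],0],[[0,0.002,0],[0,0,0],0],[[0,0.002,0],[0,0,0],0]]'

```text
time_s: 22.62
tcp_pos: [0.4703, -0.3777, 0.044]
eef_rot: [0.576, -0.531, -0.421, 0.457]
contact_force: [0.6, -0.2, -3.3]
opening: 0.0201
```

send_rows --plan '[[[0,0.001,0],[0,0,0],0],[[0,0.0015,0],[0,0,0],0],[[0,0.0015,0],[0,0,0],0],[[0,0.0015,0],[0,0,0],0]]'

```text
time_s: 22.95
tcp_pos: [0.4702, -0.3777, 0.0429]
eef_rot: [0.575, -0.531, -0.422, 0.457]
contact_force: [-1.5, -0.3, 1.3]
opening: 0.0202
```

Contact (force rose from -3.3 to +1.3 N). Checking before release.

send_rows --plan '[[[0,0.0007,0],[0,0,0],0],[[0,0.0007,0],[0,0,0],0]]'

```text
time_s: 23.12
tcp_pos: [0.4703, -0.3777, 0.0428]
eef_rot: [0.575, -0.532, -0.422, 0.457]
contact_force: [-3.3, 3.2, 7.5]
opening: 0.0199
```

```bash
python3 - <<'E'
from h import *
from station import bot
goal(bot,[.47,-.3775,.043],76.9)
S=bot.camera('side')
cv2.imwrite('pics/t4.png',np.hstack([cv2.resize(X["pixels"][120:210,280:380],None,fx=4,fy=4,interpolation=cv2.INTER_CUBIC) for X in(load('side9'),S)]))
E
```

```text
t 23.12 tcp [ 0.4703 -0.3777  0.0428] shift [ 0.0002 -0.0002  0.0003] turn [-0.0796 -0.0003 -0.0006] F [-3.3  3.2  7.5] op 0.0199 j [-0.35  0.48 -0.33  0.01 -0.84 -1.46]
```

View pics/t4.png

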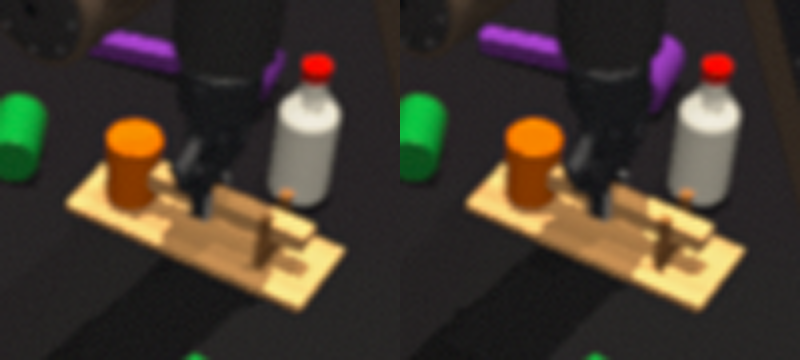

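The mallet sits in the fork just as it did when first gripped (left before, right now). Releasing and retreating straight up.

send_rows --plan '[[[0,0,0],[0,0,0],0.35],[[0,0,0],[0,0,0],0.5],[[0,0,0],[0,0,0],0.8],[[0,0,0],[0,0,0],1],[[0,0,0],[0,0,0],1],[[0,0,0],[0,0,0],1],[[0,0,0],[0,0,0],1],[[0,0,0],[0,0,0],1]]'

```text
time_s: 23.83
tcp_pos: [0.4701, -0.3777, 0.0418]
eef_rot: [0.576, -0.531, -0.422, 0.457]
contact_force: [0.1, 0.0, 0.1]
opening: 0.086
```

send_rows --plan '[[[0,-0.01,0.0008],[0,0,0],1],[[0,-0.03,0.0024],[0,0,0],1],[[0,-0.06,0.0048],[0,0,0],1],[[0,-0.1,0.008],[0,0,0],1],[[0,-0.14,0.011],[0,0,0],1],[[0,-0.17,0.0135],[0,0,0],1],[[0,-0.18,0.0145],[0,0,0],1],[[0,-0.18,0.0145],[0,0,0],1]]'

```text
time_s: 24.5
tcp_pos: [0.4715, -0.3784, 0.2272]
eef_rot: [0.573, -0.534, -0.423, 0.456]
contact_force: [0.4, -1.1, -0.8]
opening: 0.0858
```

```bash
python3 - <<'E'
from h import *
from station import bot
goal(bot,[.47,-.3775,.043],76.9)
np.set_printoptions(precision=4,suppress=True)
S=bot.camera('side');cv2.imwrite('pics/side20.png',S['pixels'])
h=hsv(S);m,ce,s=blob((h[...,0]>=6)&(h[...,0]<22)&(h[...,1]>215)&(h[...,2]>190),(285,130,385,205));print('head',ce,s,plane(S,*ce,.08))
E
```

```text
t 24.5 tcp [ 0.4715 -0.3784  0.2272] shift [ 0.0009  0.1838 -0.0118] turn [-0.073  -0.0003 -0.002 ] F [ 0.4 -1.1 -0.8] op 0.0858 j [-0.35  0.29 -0.13  0.01 -1.22 -1.46]
head [313.0891 154.0693] [307 150  13   9 101] [ 0.5483 -0.3957  0.08  ]
```

View pics/side20.png

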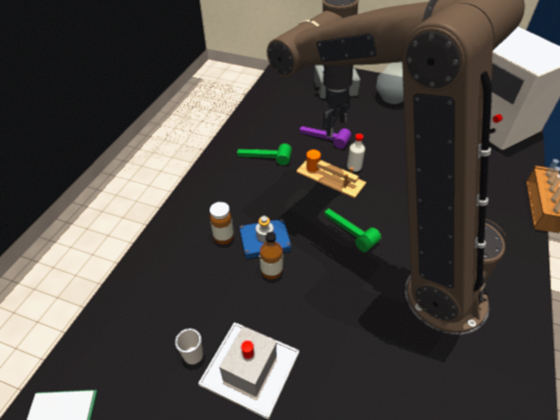

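The mallet is in its rest at (313,154), the cover is in the tray at (247,360), the plunger is up at (264,222), and the bystanders are in place. One numeric check before hand-in.

```bash
python3 - <<'E'
from h import *
from station import bot
np.set_printoptions(precision=4,suppress=True)
S=bot.camera('side');S0=load('side0');T=load('top6')
h=hsv(S);m,ce,s=blob(((h[...,0]<6)|(h[...,0]>174))&(h[...,1]>180)&(h[...,2]>225),(230,330,270,370));
h=hsv(T);m,ct,s=blob(((h[...,0]<6)|(h[...,0]>174))&(h[...,1]>180)&(h[...,2]>225),(110,195,160,245));
p,e=tri(T,ct,S,ce);print('knob top',p,e,plane(T,*ct,.14))
a=np.radians(-4.6);d=p[:2]-[.466,.407];print('in tray',d@[np.cos(a),np.sin(a)],d@[-np.sin(a),np.cos(a)])
for n,b in(('jar',(205,200,236,248)),('bottle',(258,232,286,282)),('wash',(345,132,368,174)),('beaker',(174,326,206,368))):
    x0,y0,x1,y1=b;A=S0['pixels'][y0:y1,x0:x1].astype(int);B=S['pixels'][y0:y1,x0:x1].astype(int)
    t=cv2.matchTemplate(S['pixels'][y0-8:y1+8,x0-8:x1+8],S0['pixels'][y0:y1,x0:x1],cv2.TM_CCOEFF_NORMED);print(n,'px shift',np.array(cv2.minMaxLoc(t)[3])-8,t.max())
c=S;P,u,v=pts(S,np.ones((420,560),bool));Z=np.full((420,560),np.nan);Z[v,u]=P[:,2];print('cap z',np.nanmedian(Z[222:225,260:268]))
bot.sign_off()
E
```

```text
knob top [0.4655 0.4081 0.1365] 0.0012595684267263621 [0.4644 0.407  0.14  ]
in tray -0.0005868144712087807 0.0010318335497969584
jar px shift [0 0] 0.99984545
bottle px shift [0 0] 0.84621483
wash px shift [0 0] 0.9631507
beaker px shift [0 0] 0.9997779
cap z 0.10667615750215154
the job is handed in; nothing more can be done
```

I did the whole job in about 25 s of the 69 s and handed it in. No verdict is reported. I lifted the cover by its knob into the tray, took the orange mallet, struck the plunger three times, and put the mallet back in its rest.

**The blows:**
- The first blow stopped on purpose at about 7 mm deep, because the camera showed a boss about 11 mm tall on the brass cap that your text does not mention. The force reading showed the boss carries no load.
- The second blow reached about 18 mm. I then pressed on slowly to the stop, where the force rose to about 20 N.
- The third was one uninterrupted blow to nearly the same depth.

I did not measure the mallet's speed at contact. The commanded speed was about 0.2–0.3 m/s.

**Last checks:**

| Item | Result |
|---|---|
| Cover | within about 1 mm of the tray centre; upright in the picture, but its tilt was not measured |
| Mallet head | within about 1–2 mm of where it started, handle in the fork |
| Plunger | up again, cap at about 107 mm |
| Bottles, jar, beaker | no shift seen in the side picture |
| Gripper | open, clear of everything, no contact force |

**What disagreed or went less well:**
- The mallet pitched up about 0.08 rad in the grip during the blows. I turned the wrist to level it before setting it down.
- The measured height of the cover's knob top was 136.5 mm against the expected 140 mm. I put that down to the camera's accuracy.
- The image match for the amber bottle was weaker than for the others (0.85), probably because the punch behind it is now uncovered.

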